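# Put the washed coffee tools up on the rail and the jug on the scale

### The job

Set up the coffee corner after the washing-up: hang every flat tool lying on the drying stand up on the rail, each on an S-hook of its own, with the hook passed through the hole in its handle (the S-hooks are waiting on the rail; leave any spare one hanging there). Stand the empty steel jug upright in the middle of the kitchen scale's pan, gently and without pressing the pan down to its stop, so that the milk can be weighed into it. Leave the glass cup, the drip tray and the sugar jar where they are.

Things in the scene. Friction and masses are not known exactly. Their poses are not given: they have to be found in the camera images.
- rail: free-standing utensil rail, fixed: round steel bar 12 mm thick along its own y, bar axis 300 mm above the counter straight over the origin, 326 mm free between two posts no higher than the bar. Origin: on the counter midway between the posts; z up, x level across the bar, away from the robot. Three S-hooks hang on it about 100 mm apart
- hook1: flat steel S-hook in its own xz plane, 6 mm round wire, 126 mm tall, 54 wide, 60 g. Origin: middle; z up, x across the bar, away from the robot at the start. Point-symmetric: half loop of radius 24 mm (wire axis) about (x 0, z +36) open below; wire from x -24 down to z +13, slanting to x +24, z -13, down to z -36; half loop about (0, -36) open above. Hangs plumb bare or loaded
- hook2: S-hook exactly like hook1. Black sleeves 10 mm thick cover the two straight uprights, x -24 from z +8 to +39 mm and x +24 from z -39 to -8 mm. Grip the upper sleeve from above about (x -28, z +24 mm), fingers closing along the hook's y; fingers that stay below x -8 clear the bar and the gripper can rise straight off a hung hook
- hook3: S-hook exactly like hook1. Free ends: the upper loop's at x +24, z +36 (wire axis), pointing down; the lower loop's tip at x -24, its very end at z -33 mm, pointing up. To leave the bar a hook rises 24 to 38 mm, then moves towards its own -x; to hang it, the reverse
- hook1_top (a point): hook1: inside of its upper loop at the apex (0, 0, +57 mm), where the bar bears
- hook1_seat (a point): hook1: inside of its lower loop at the bottom (0, 0, -57 mm), where a tool's hole comes to hang; the lower tip is 24 mm higher at x -24
- hook2_top (a point): hook2: inside of its upper loop at the apex (0, 0, +57 mm), where the bar bears
- hook2_seat (a point): hook2: inside of its lower loop at the bottom (0, 0, -57 mm), where a tool's hole comes to hang; the lower tip is 24 mm higher at x -24
- hook3_top (a point): hook3: inside of its upper loop at the apex (0, 0, +57 mm), where the bar bears
- hook3_seat (a point): hook3: inside of its lower loop at the bottom (0, 0, -57 mm), where a tool's hole comes to hang; the lower tip is 24 mm higher at x -24
- spatula: orange milk spatula, 151 mm long (blade end 135 mm from the hole), blade 56 mm wide, flat, 4 mm thick, 50 g. Origin: on the underside at the hole's centre; x from the hole along the handle to the blade, z normal to the flat. Round hole 18 mm wide, 16 mm from the end of a 36 mm wide handle. Lies on the stand, its hole about 40 mm out past the stand's edge, free below. May be absent
- stencil: steel cocoa stencil, a disc 72 mm wide on a handle, 150 mm long (far end 134 mm from the hole), flat, 4 mm thick, 50 g. Origin: on the underside at the hole's centre; x from the hole along the handle to the blade, z normal to the flat. Round hole 18 mm wide, 16 mm from the end of a 36 mm wide handle. Lies on the stand, its hole about 40 mm out past the stand's edge, free below. May be absent
- server: blue slotted server, 145 mm long (blade end 129 mm from the hole), blade 62 mm wide, flat, 4 mm thick, 50 g. Origin: on the underside at the hole's centre; x from the hole along the handle to the blade, z normal to the flat. Round hole 18 mm wide, 16 mm from the end of a 36 mm wide handle. Lies on the stand, its hole about 40 mm out past the stand's edge, free below. May be absent
- spatula_hole (a point): centre of the hole in the spatula's handle, at half thickness
- stencil_hole (a point): centre of the hole in the stencil's handle, at half thickness
- server_hole (a point): centre of the hole in the server's handle, at half thickness
- stand: bamboo drying stand, fixed: slatted top 330 mm (its x) by 160 mm (its y), upper face 85 mm above the counter, 12 mm thick, on four legs. Origin: on the counter below the middle of the top; the tools' handles stick out over its -y edge (the edge nearer the rail), side by side about 95 mm apart along its x
- jug: empty straight-sided steel frothing jug, 64 mm outside diameter, 90 mm high, about 250 g, handle on its +y side reaching 64 mm from the axis, small spout at -y. Origin: centre of the underside, z up. It can be held across its outside at the rim, fingers closing along its x
- scale: spring kitchen scale, fixed: red housing 150 mm by 170 mm, 68 mm high, dial towards -x. Origin: on the counter below the pan's centre
- pan_top (a point): centre of the upper face of the scale's round steel pan (160 mm across), 105 mm above the counter when empty; moves down with the pan
- pan (a joint): how far the pan has sunk, m: 0 empty, about 0.004 for each 100 g, 0.025 at its stop (reached with about 6 N)
- cup: glass espresso cup on a round cork coaster (fixed, 96 mm across, 8 mm thick), 60 mm across the rim, 66 mm high; origin under its centre. To be left alone
- drip_tray: small black plastic drip tray, 150 mm (its x) by 100 mm, 22 mm high, loose; origin under its centre. To be left alone
- sugar_jar: white sugar jar with a wooden cap, 72 mm across, 100 mm high, loose; origin under its centre. To be left alone

How it is judged:
At the end, for the whole second after the job is handed in: All S-hooks hang on the bar by their upper loops (apex within 12 mm of it); each tool present hangs still, hole within 22 mm of an S-hook's seat, one per hook (holes over 35 mm apart); the jug stands upright, still, within 12 mm of the pan's centre, the pan sunk over 3 mm (x of hook1_top in the frame of rail between -0.012 and 0.012 m and z of hook1_top in the frame of rail between 0.298 and 0.314 m and y of hook1_top in the frame of rail between -0.165 and 0.165 m and linear speed of each of hook1, hook2, hook3 below 0.06 m/s and x of hook2_top in the frame of rail between -0.012 and 0.012 m and z of hook2_top in the frame of rail between 0.298 and 0.314 m and y of hook2_top in the frame of rail between -0.165 and 0.165 m and x of hook3_top in the frame of rail between -0.012 and 0.012 m and z of hook3_top in the frame of rail between 0.298 and 0.314 m and y of hook3_top in the frame of rail between -0.165 and 0.165 m and (distance between spatula_hole and hook1_seat below 0.022 m or distance between spatula_hole and hook2_seat below 0.022 m or distance between spatula_hole and hook3_seat below 0.022 m) and linear speed of each of spatula, stencil, server below 0.1 m/s and (distance between stencil_hole and hook1_seat below 0.022 m or distance between stencil_hole and hook2_seat below 0.022 m or distance between stencil_hole and hook3_seat below 0.022 m) and (distance between server_hole and hook1_seat below 0.022 m or distance between server_hole and hook2_seat below 0.022 m or distance between server_hole and hook3_seat below 0.022 m) and distance between spatula_hole and stencil_hole above 0.035 m and distance between each of spatula_hole, stencil_hole and server_hole above 0.035 m and horizontal distance between jug and pan_top below 0.012 m and z of jug in the frame of pan_top between -0.005 and 0.005 m and angle between jug's own z axis and vertical below 0.1 rad and value of joint pan above 0.003 m and linear speed of jug below 0.02 m/s); the robot touches nothing.
It fails at once if the scale pan is pressed down to its stop (value of joint pan above 0.0235 m).
It fails at once if the glass cup is disturbed (distance of cup from where it was at the start of the episode above 0.02 m).
It fails at once if the drip tray is disturbed (distance of drip_tray from where it was at the start of the episode above 0.03 m).
It fails at once if the sugar jar is disturbed (distance of sugar_jar from where it was at the start of the episode above 0.02 m).
Of spatula, stencil, server only 2 to 3 are there at a start; the rules pass over those that are not, and their reading is None.
At some moment in a run one of jug may be knocked a few centimetres aside while the robot is not near it.
It also fails if it takes over 210 s, if anything falls off the work surface, if the arm or the gripper's body presses on something with over 40 N, if the wrist force passes 120 N, or if a joint passes its speed limit or range.

### The arm

A 6-joint arm with a two-finger parallel gripper is mounted at the origin on the work surface. World frame = base frame: x ahead of the robot, y to its left, z up, the work surface at z = 0. Lengths are in m, angles in rad, forces in N, time in s.
With the tool pointing down it reaches from about 0.2 to 0.875 m from the base axis. Payload 3.4 kg.
Tool frame: the origin (TCP) lies midway between the tips of the shut fingers; the grasp point (between the pads) lies 19 mm behind it (ctrl.grasp_offset is the distance from the TCP to the grasp point, in m); z points along the fingers, x is the direction in which the jaws open and shut, and the axes are right-handed (so a half turn about z gives the same grasp; the last joint's range is limited). The gripper opens to 94 mm and grips with 3 to 60 N. Pads are 16 mm wide; open, the fingers measure 119 mm over their backs; the gripper's body (75 mm by 177 mm) begins 78 mm behind the grasp point.
Start: joints at [-0.121, 0.276, 1.505, -0, 1.361, -0.121], TCP at [0.575, -0, 0.205] pointing down, gripper open.
Joint ranges: [-2.89, 2.89], [-0.75, 2.08], [0.22, 2.7], [-1.18, 4.32], [0.11, 2.71], [-2.7, 2.7]. Speed limits (rad/s): [2.57, 2.57, 3.14, 3.14, 3.14, 3.14].

### API

Orientations are given as a unit quaternion [x, y, z, w].
In Python, from plant import ctrl gives the robot as it stands.
- The arm moves only by the shell command python3 -m handwheel 'ROWS' [FORCE]. ROWS is JSON, a list of rows, each an object with "offset": the shift along the world's x, y, z in mm, a list of three; "twist": the turn about the world's z in degrees; "claw": the gripper command: -1 is shut, 1 is fully open, values between are in proportion. A call has 1 to 10 rows; each row shifts and turns the commanded pose from where the row before left it; what a row does not reach is not made up. A row lasts 1/10 s, in which the tool goes at most 50 mm and 8.59 degrees, less where a joint would pass 70% of its speed; a pose out of reach is approached as far as the arm can. A call with a gripper value outside its range is refused whole. The fingers move at their own pace and stop on an object; FORCE is the grip in N (left out, the last holds). Time passes only in rows, so rows that do not move let the fingers close. It gives the time, the measured TCP pose, the force and the opening at its end, in the units of the state.
- ctrl.read_state(): the state, without advancing time (a new reading comes with each control period).
- ctrl.capture(name): name is "scene" or "side" or "wrist"; returns a dict with "frame" (420x560x3 uint8, red, green, blue), "range_z" (420x560 float32, m along the optical axis (not along the pixel's ray), 0 where there is no reading), "fx", "fy", "cx", "cy" (pixels), "world_from_camera" (4x4, takes a point from camera to world coordinates); the wrist camera has in their place "tool_from_camera" (4x4, takes a point from camera to tool coordinates, whose origin is the TCP and whose axes are the tool frame's). Camera axes: x right, y down, z forward; pixel columns grow to the right and rows downward; lengths in m; the calibration is good to about 2 mm. A picture is of the moment at which its call begins: read the wrist's pose just before it.
- ctrl.sign_off(): hands the job in, once; it reports no verdict.
The state is a dict: "time_s": time; "joints": joint angles; "joint_velocities": joint speeds; "tau": joint torques, N m; "tcp_pos": TCP position; "tcp_rot": TCP orientation; "wrist_force": force on the tool from outside, world axes, zero at the start; "wrist_torque": the same for the moment, N m; "opening": finger opening in m.
Only numpy, scipy, OpenCV 4.12 (cv2) and the standard library are available. Lean on these libraries where they do the work, as an engineer would, in place of code of your own. Each camera call takes 0.05 s, during which the arm holds its last target. There are 200 camera calls.

## Working session

There is one attempt and no reset: what is moved stays moved. The work goes in short steps, Python scripts to look and compute and a shell command to move; the robot and the scene stay as the last step left them, time stands still between calls to the robot, and variables do not carry over. Pictures are saved under pics/ and viewed, about 12 in all and at most 16, crops included, and the job is handed in when it is done.

```bash
mkdir -p pics; ls
cat > h.py <<'E'
import numpy as np, cv2
from plant import ctrl
from scipy.spatial.transform import Rotation as R
def cap(n):
    s=ctrl.read_state(); c=ctrl.capture(n)
    T=c.get("world_from_camera")
    if T is None:
        M=np.eye(4); M[:3,:3]=R.from_quat(s["tcp_rot"]).as_matrix(); M[:3,3]=s["tcp_pos"]; T=M@np.array(c["tool_from_camera"])
    c["T"]=np.array(T); return c
def save(c,name): cv2.imwrite("pics/"+name,c["frame"][:,:,::-1])
def cloud(c):
    z=c["range_z"]; v,u=np.mgrid[:z.shape[0],:z.shape[1]]
    p=np.stack([(u-c["cx"])/c["fx"]*z,(v-c["cy"])/c["fy"]*z,z],-1)
    P=p@c["T"][:3,:3].T+c["T"][:3,3]; P[z==0]=np.nan; return P
def ray(c,u,v,h):
    d=c["T"][:3,:3]@np.array([(u-c["cx"])/c["fx"],(v-c["cy"])/c["fy"],1]); o=c["T"][:3,3]
    return o+d*(h-o[2])/d[2]
E
python3 - <<'E'
from h import *
for n in ("scene","side"):
    c=cap(n); save(c,n+"0.png"); np.savez(n+"0.npz",P=cloud(c),f=c["frame"],T=c["T"],K=[c["fx"],c["fy"],c["cx"],c["cy"]]); print(n,c["T"].round(3).tolist(),c["fx"])
c=cap("wrist"); print(c["tool_from_camera"])
print(ctrl.read_state())
E
```

```text
pics
scene [[0.7, 0.416, -0.58, 1.209], [0.713, -0.386, 0.585, -0.62], [0.02, -0.823, -0.567, 0.804], [0.0, 0.0, 0.0, 1.0]] 436.2257399402186
side [[-0.741, -0.314, 0.594, -0.002], [-0.672, 0.361, -0.647, 0.656], [-0.011, -0.878, -0.478, 0.686], [0.0, 0.0, 0.0, 1.0]] 409.6219054739383
[[ 9.99999502e-01  3.80378729e-04 -9.22193420e-04  5.44379065e-04]
 [-1.17913519e-04  9.63038387e-01  2.69364162e-01 -8.09865772e-02]
 [ 9.90568061e-04 -2.69363919e-01  9.63037952e-01 -1.80207681e-01]
 [ 0.00000000e+00  0.00000000e+00  0.00000000e+00  1.00000000e+00]]
{'time_s': 0.15, 'joints': array([-1.21005128e-01,  2.76415926e-01,  1.50579521e+00,  2.03978607e-05,
        1.36070184e+00, -1.21013734e-01]), 'joint_velocities': array([ 4.33681191e-05, -1.29551351e-03, -5.35539297e-03, -1.85835459e-04,
        1.16217186e-03,  5.72557240e-04]), 'tau': array([ 2.15351523e-03, -4.04925048e+01, -2.37432325e+01,  7.02095032e-02,
        3.15094914e-02, -7.84152348e-05]), 'tcp_pos': array([5.74592791e-01, 4.90228271e-05, 2.04841510e-01]), 'tcp_rot': array([ 9.99999782e-01,  2.16924096e-06, -6.54130169e-04, -8.95912942e-05]), 'wrist_force': array([0.84426771, 0.14711128, 0.34865535]), 'wrist_torque': array([-0.01347243,  0.03522901, -0.03659384]), 'opening': 0.0938332013186192}
```

View pics/scene0.png

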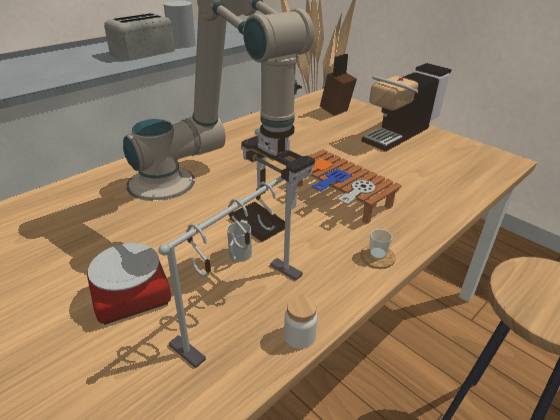

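View pics/side0.png

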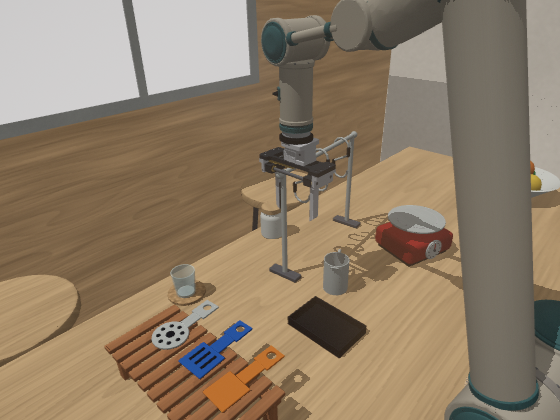

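Scene: the rail runs from post (180,300) to post (290,230) with three hooks. The scale is at (128,280) and the jug at (240,240), behind the rail. The stand holds all three tools: orange (320,163), blue (332,180) and steel (360,188). The side view agrees. Next I extract positions.

```bash
cat > m.py <<'E'
from h import *
from types import SimpleNamespace
D={n:np.load(n+"0.npz") for n in("scene","side")}
for n,d in D.items():
    P=d["P"]; f=d["f"]; hsv=cv2.cvtColor(f,cv2.COLOR_RGB2HSV); H,S,V=[hsv[...,i].astype(int) for i in range(3)]
    def rep(name,m,z0,z1,box=None):
        m=m&(P[...,2]>z0)&(P[...,2]<z1)
        if box: m&=(P[...,0]>box[0])&(P[...,0]<box[1])&(P[...,1]>box[2])&(P[...,1]<box[3])
        if m.sum()<15: print(n,name,m.sum());return
        q=P[m]; (c,w,a)=cv2.minAreaRect((q[:,:2]*1000).astype(np.float32))
        print(n,name,m.sum(),"med",np.median(q,0).round(3),"rect",np.round(c),np.round(w),round(a,1),"z95",np.percentile(q[:,2],95).round(3))
    rep("orange",(H>5)&(H<18)&(S>200),.075,.1,(0.1,.9,-.1,.5))
    rep("blue",(H>105)&(H<130)&(S>120),.075,.1)
    rep("steel",(S<50)&(V>100),.08,.095,(.3,1,.05,.5))
    rep("standtop",(S>60),.078,.088,(.3,.9,.05,.6))
    rep("pan",(S<60),.095,.115,(.2,.9,-.7,-.1))
    rep("red",((H<6)|(H>172))&(S>140),.02,.075,(.2,.9,-.7,-.1))
    rep("black",(V<60),.005,.03,(.2,.9,-.4,.3))
    rep("bar",(S<70),.29,.310,(.3,.9,-.6,.1))
    rep("feet",(S<90)&(V<150),.003,.02,(.4,.9,-.6,.15))
    rep("jug",(S<60),.05,.095,(.3,.62,-.35,.05))
    rep("jar/others",(S<255),.03,.11,(.65,1.0,-.5,.3))
E
python3 m.py
python3 - <<'E'
from h import *
# top-down mosaic 1mm->0.5px : x up, y left
import numpy as np
img=np.zeros((600,800,3),np.uint8); zb=np.full((600,800),-1.)
for n in("scene","side"):
    d=np.load(n+"0.npz");P=d["P"].reshape(-1,3);f=d["f"].reshape(-1,3)
    ok=np.isfinite(P[:,0])&(P[:,2]<.33)&(P[:,2]>-.01);P=P[ok];f=f[ok]
    o=np.argsort(P[:,2]);P=P[o];f=f[o]
    r=(600-(P[:,0]-.15)*700).astype(int);c=(400-P[:,1]*700).astype(int)
    k=(r>0)&(r<599)&(c>0)&(c<799)
    for rr,cc,z,q in zip(r[k],c[k],P[k,2],f[k]):
        s=zb[rr-1:rr+2,cc-1:cc+2]; m=s<z; s[m]=z; img[rr-1:rr+2,cc-1:cc+2][m]=q[::-1]
for i in range(-5,6): cv2.putText(img,f"{i/10}",(400-i*70,595),0,.35,(0,255,255)); cv2.line(img,(400-i*70,0),(400-i*70,600),(0,90,90),1)
for i in range(2,10): y=int(600-(i/10-.15)*700); cv2.putText(img,f"{i/10}",(2,y),0,.35,(0,255,255)); cv2.line(img,(0,y),(799,y),(0,90,90),1)
cv2.imwrite("pics/top.png",img)
E
```

```text
scene orange 0
scene blue 269 med [0.483 0.346 0.09 ] rect [480. 331.] [146.  63.] 87.8 z95 0.092
scene steel 346 med [0.58  0.352 0.09 ] rect [538. 331.] [156. 152.] 9.4 z95 0.092
scene standtop 1607 med [0.521 0.415 0.085] rect [484. 370.] [336. 222.] 0.5 z95 0.088
scene pan 2611 med [ 0.425 -0.344  0.105] rect [ 488. -363.] [157. 309.] 73.0 z95 0.108
scene red 2189 med [ 0.477 -0.368  0.063] rect [ 438. -347.] [171. 116.] 70.7 z95 0.069
scene black 607 med [0.427 0.084 0.011] rect [ 502. -110.] [232. 563.] 16.9 z95 0.023
scene bar 1114 med [ 0.643 -0.207  0.304] rect [ 582. -166.] [165. 390.] 2.2 z95 0.309
scene feet 1225 med [ 0.631 -0.124  0.011] rect [ 624. -111.] [393. 548.] 8.0 z95 0.017
scene jug 445 med [ 0.483 -0.042  0.076] rect [535. -51.] [175.  97.] 3.0 z95 0.09
scene jar/others 1880 med [ 0.784 -0.136  0.072] rect [760. -49.] [611. 149.] 83.3 z95 0.101
side orange 16 med [0.371 0.335 0.086] rect [377. 339.] [ 24. 131.] 4.4 z95 0.088
side blue 1249 med [0.477 0.355 0.088] rect [480. 332.] [ 63. 145.] 3.2 z95 0.09
side steel 1023 med [0.574 0.362 0.088] rect [536. 336.] [161. 141.] 85.2 z95 0.09
side standtop 8817 med [0.464 0.406 0.084] rect [483. 369.] [221. 332.] 89.7 z95 0.088
side pan 1300 med [ 0.412 -0.332  0.105] rect [ 483. -313.] [302. 160.] 21.3 z95 0.107
side red 790 med [ 0.383 -0.293  0.067] rect [ 415. -335.] [168. 146.] 72.3 z95 0.069
side black 1046 med [0.399 0.096 0.014] rect [ 401. -111.] [501. 150.] 88.7 z95 0.022
side bar 460 med [ 0.626 -0.161  0.304] rect [ 579. -157.] [162. 392.] 2.1 z95 0.309
side feet 1246 med [0.47  0.016 0.008] rect [620. -64.] [295. 560.] 28.1 z95 0.018
side jug 760 med [ 0.477 -0.041  0.07 ] rect [ 432. -129.] [446. 112.] 50.8 z95 0.089
side jar/others 1114 med [0.761 0.202 0.063] rect [756. -43.] [600. 143.] 83.4 z95 0.1
```

View pics/top.png

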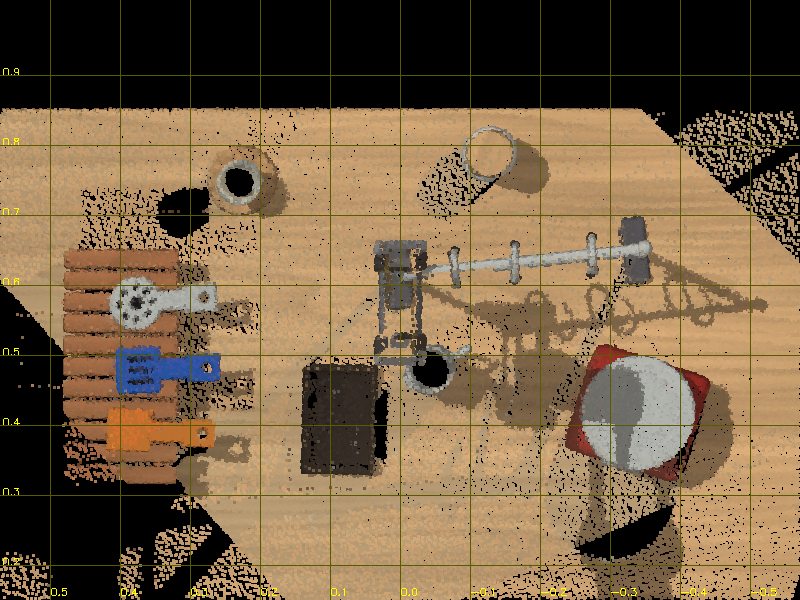

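Top map: rail from about (0.615,0) to (0.655,-0.34). Hooks at y ≈ -0.08, -0.16 and -0.27. Pan ~(0.415,-0.34), jug ~(0.482,-0.045) with its handle towards -y/+x. Tool holes are at y ≈ 0.28. Now the numbers.

Run:
```python
from h import *
Ps=[];Fs=[]
for n in("scene","side"):
    d=np.load(n+"0.npz");P=d["P"].reshape(-1,3);f=d["f"].reshape(-1,3);k=np.isfinite(P[:,0]);Ps.append(P[k]);Fs.append(f[k])
def sel(P,x0,x1,y0,y1,z0,z1): return P[(P[:,0]>x0)&(P[:,0]<x1)&(P[:,1]>y0)&(P[:,1]<y1)&(P[:,2]>z0)&(P[:,2]<z1)]
def circ(q):
    A=np.c_[2*q[:,:2],np.ones(len(q))];s=np.linalg.lstsq(A,(q[:,:2]**2).sum(1),rcond=None)[0];return s[:2].round(4),round(float(np.sqrt(s[2]+s[0]**2+s[1]**2)),4)
for i,P in enumerate(Ps):
    q=sel(P,.59,.69,-.33,-.05,.301,.309);b=np.polyfit(q[:,1],q[:,0],1);
    r=q[:,0]-np.polyval(b,q[:,1]);b=np.polyfit(q[abs(r)<.008,1],q[abs(r)<.008,0],1);print(i,"bar x=",b.round(4))
    e=sel(P,.57,.7,-.4,.08,.2,.285);r=e[:,0]-np.polyval(b,e[:,1]);
    h=e[abs(r)<.035]; print(" below-bar y hist",np.histogram(h[:,1],np.arange(-.36,.06,.01)))
    q=sel(P,.43,.53,-.08,0,.086,.094);print(" jug rim",circ(q),len(q))
    q=sel(P,.4,.56,-.14,.02,.03,.085);c,_=circ(sel(P,.43,.53,-.08,0,.086,.094));dd=q[:,:2]-c;k=np.hypot(*dd.T)>.045;print(" handle",k.sum(),np.median(q[k],0).round(3) if k.any() else 0)
    q=sel(P,.3,.53,-.45,-.22,.1,.112);k=cv2.minEnclosingCircle((q[:,:2]*1000).astype(np.float32));print(" pan",k, q[:,:2].mean(0))
    q=sel(P,.35,.63,.2,.46,.0875,.094);
    for a,bb in((.36,.43),(.44,.52),(.55,.63)):
        t=q[(q[:,0]>a)&(q[:,0]<bb)];hd=t[t[:,1]<.315]
        if len(hd)>10: 
            vx=cv2.fitLine((hd[:,:2]*1000).astype(np.float32),2,0,.01,.01).ravel();print(" tool",a,len(hd),"ymin",hd[:,1].min().round(4),"xmid",((hd[:,0].min()+hd[:,0].max())/2).round(4),vx.round(3),t[:,2].mean().round(4))
```

```text
0 bar x= [-0.1045  0.6174]
 below-bar y hist (array([  0, 127, 141,   0,   0,   0,   0,  12, 188,   2,   0,   0,   0,
         0,   0,   0,   0,   0,   2, 164,   3,   0,   0,   0,   0,   0,
         0,  65,  88,   0,   0,   0,   0,   0,  50, 179,  61,   1,   0,
         0,   0]), array([-3.60000000e-01, -3.50000000e-01, -3.40000000e-01, -3.30000000e-01,
       -3.20000000e-01, -3.10000000e-01, -3.00000000e-01, -2.90000000e-01,
       -2.80000000e-01, -2.70000000e-01, -2.60000000e-01, -2.50000000e-01,
       -2.40000000e-01, -2.30000000e-01, -2.20000000e-01, -2.10000000e-01,
       -2.00000000e-01, -1.90000000e-01, -1.80000000e-01, -1.70000000e-01,
       -1.60000000e-01, -1.50000000e-01, -1.40000000e-01, -1.30000000e-01,
       -1.20000000e-01, -1.10000000e-01, -1.00000000e-01, -9.00000000e-02,
       -8.00000000e-02, -7.00000000e-02, -6.00000000e-02, -5.00000000e-02,
       -4.00000000e-02, -3.00000000e-02, -2.00000000e-02, -1.00000000e-02,
        3.33066907e-16,  1.00000000e-02,  2.00000000e-02,  3.00000000e-02,
        4.00000000e-02,  5.00000000e-02]))
 jug rim (array([ 0.4798, 
[... 1182 characters left out ...]
00000e-02, -6.00000000e-02, -5.00000000e-02,
       -4.00000000e-02, -3.00000000e-02, -2.00000000e-02, -1.00000000e-02,
        3.33066907e-16,  1.00000000e-02,  2.00000000e-02,  3.00000000e-02,
        4.00000000e-02,  5.00000000e-02]))
 jug rim (array([ 0.4775, -0.0416]), 0.0315) 96
 handle 10 [ 0.502 -0.09   0.081]
 pan ((416.5283508300781, -337.6718444824219), 82.3112564086914) [ 0.41166081 -0.33333589]
 tool 0.36 257 ymin 0.2656 xmid 0.3883 [2.90000e-02 1.00000e+00 3.88454e+02 2.92203e+02] 0.0886
 tool 0.44 235 ymin 0.259 xmid 0.482 [2.00000e-03 1.00000e+00 4.81385e+02 2.87578e+02] 0.0886
 tool 0.55 178 ymin 0.2628 xmid 0.5814 [ 1.30000e-01 -9.92000e-01  5.80373e+02  2.90528e+02] 0.0885
```

```bash
python3 - <<'E'
from h import *
for n,L in(("scene",[(287,269),(186,350),(165,247)]),("side",[(285,272),(347,222),(354,135)])):
    c=cap(n)
    for (u,v),h in zip(L,(.01,.01,.3)): print(n,u,v,ray(c,u,v,h).round(3))
E
python3 -m handwheel '[{"offset":[0,0,40],"twist":0,"claw":1},{"offset":[0,0,40],"twist":0,"claw":1},{"offset":[0,0,40],"twist":0,"claw":1},{"offset":[-20,0,40],"twist":0,"claw":1},{"offset":[-40,-15,0],"twist":7,"claw":1},{"offset":[-36,-28,0],"twist":7,"claw":1},{"offset":[0,0,-10],"twist":7,"claw":1},{"offset":[0,0,-30],"twist":7,"claw":1},{"offset":[0,0,0],"twist":0,"claw":1}]'
python3 - <<'E'
from h import *
c=cap("wrist"); save(c,"w1.png"); P=cloud(c); np.save("w1.npy",P)
q=P.reshape(-1,3);q=q[np.isfinite(q[:,0])]
q=q[(np.hypot(q[:,0]-.479,q[:,1]+.043)<.05)&(q[:,2]>.085)&(q[:,2]<.095)]
A=np.c_[2*q[:,:2],np.ones(len(q))];s=np.linalg.lstsq(A,(q[:,:2]**2).sum(1),rcond=None)[0];print(s,np.sqrt(s[2]+s[0]**2+s[1]**2),len(q))
E
```

```text
scene 287 269 [0.62  0.001 0.01 ]
scene 186 350 [ 0.65  -0.337  0.01 ]
scene 165 247 [ 0.647 -0.344  0.3  ]
side 285 272 [0.609 0.004 0.01 ]
side 347 222 [ 0.638 -0.327  0.01 ]
side 354 135 [ 0.643 -0.34   0.3  ]
time_s: 1.15
tcp_pos: [0.4765, -0.0427, 0.3226]
tcp_rot: [0.97, 0.241, -0.003, -0.002]
wrist_force: [-0.0, -0.4, 0.0]
opening: 0.0939
[ 0.47843672 -0.03886699 -0.22939956] 0.03182410115088805 350
```

View pics/w1.png

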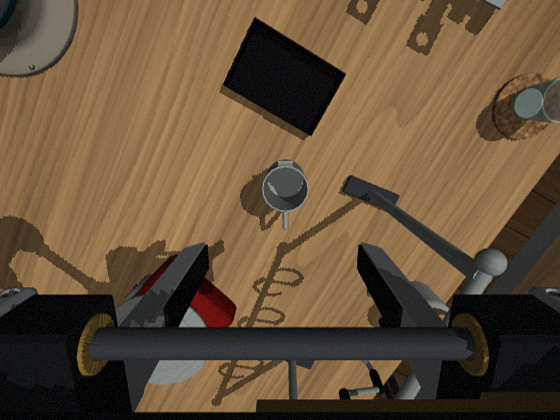

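The wrist view shows the jug at (285,188), its handle pointing straight down the image, so the jaws are aligned. I take it now.

```bash
python3 -m handwheel '[{"offset":[1,1,-50],"twist":0,"claw":1},{"offset":[1,1,-50],"twist":0,"claw":1},{"offset":[0,0,-50],"twist":0,"claw":1},{"offset":[0,0,-50],"twist":0,"claw":1},{"offset":[0,0,-35],"twist":0,"claw":1},{"offset":[0,0,-20],"twist":0,"claw":1},{"offset":[0,0,-4],"twist":0,"claw":1},{"offset":[0,0,0],"twist":0,"claw":1}]'
python3 -m handwheel '[{"offset":[0,0,0],"twist":0,"claw":-1},{"offset":[0,0,0],"twist":0,"claw":-1},{"offset":[0,0,0],"twist":0,"claw":-1},{"offset":[0,0,0],"twist":0,"claw":-1},{"offset":[0,0,0],"twist":0,"claw":-1},{"offset":[0,0,0],"twist":0,"claw":-1},{"offset":[0,0,0],"twist":0,"claw":-1},{"offset":[0,0,0],"twist":0,"claw":-1}]' 25
python3 -m handwheel '[{"offset":[0,0,15],"twist":0,"claw":-1},{"offset":[0,0,35],"twist":0,"claw":-1},{"offset":[0,0,40],"twist":0,"claw":-1},{"offset":[0,0,40],"twist":0,"claw":-1},{"offset":[0,0,20],"twist":0,"claw":-1},{"offset":[0,0,0],"twist":0,"claw":-1}]'
```

```text
time_s: 2.0
tcp_pos: [0.4822, -0.0411, 0.067]
tcp_rot: [0.97, 0.241, 0.0, 0.0]
wrist_force: [-0.2, 0.4, 0.4]
opening: 0.094
time_s: 2.8
tcp_pos: [0.4806, -0.0412, 0.0671]
tcp_rot: [0.97, 0.242, -0.0, 0.0]
wrist_force: [-3.0, -0.6, 6.6]
opening: 0.0621
time_s: 3.4
tcp_pos: [0.4832, -0.0413, 0.2193]
tcp_rot: [0.97, 0.242, 0.003, 0.001]
wrist_force: [-0.4, 0.1, -1.9]
opening: 0.0622
```

```bash
python3 -m handwheel '[{"offset":[-6,-25,0],"twist":0,"claw":-1},{"offset":[-10,-45,0],"twist":0,"claw":-1},{"offset":[-10,-45,0],"twist":0,"claw":-1},{"offset":[-10,-45,0],"twist":0,"claw":-1},{"offset":[-10,-45,0],"twist":0,"claw":-1},{"offset":[-10,-45,0],"twist":0,"claw":-1},{"offset":[-7,-33,0],"twist":0,"claw":-1},{"offset":[-3,-15,0],"twist":0,"claw":-1},{"offset":[0,0,0],"twist":0,"claw":-1}]'
python3 - <<'E'
from h import *
c=cap("scene"); P=cloud(c);save(c,"s1.png")
q=P.reshape(-1,3);q=q[np.isfinite(q[:,0])]
p=q[(q[:,0]>.3)&(q[:,0]<.53)&(q[:,1]>-.45)&(q[:,1]<-.22)&(q[:,2]>.1)&(q[:,2]<.112)]
print(cv2.minEnclosingCircle((p[:,:2]*1000).astype(np.float32)))
p=q[(q[:,0]>.35)&(q[:,0]<.5)&(q[:,1]>-.42)&(q[:,1]<-.26)&(q[:,2]>.125)&(q[:,2]<.26)]
print(p[:,2].min(), np.histogram(p[:,2],np.arange(.12,.26,.01))[0])
p=p[p[:,2]<.2];A=np.c_[2*p[:,:2],np.ones(len(p))];s=np.linalg.lstsq(A,(p[:,:2]**2).sum(1),rcond=None)[0];print(s,np.sqrt(s[2]+s[0]**2+s[1]**2),len(p))
E
```

```text
time_s: 4.3
tcp_pos: [0.4142, -0.3398, 0.2145]
tcp_rot: [0.971, 0.241, -0.001, -0.001]
wrist_force: [-0.0, 1.1, -1.3]
opening: 0.0621
((418.1354064941406, -340.77325439453125), 80.51945495605469)
0.14696883856200593 [  0   0  26  92 111 132 123 135 184 191 242 251  88  77]
[ 0.4210202  -0.35019725 -0.29909385] 0.028324518508774658 619
```

View pics/s1.png

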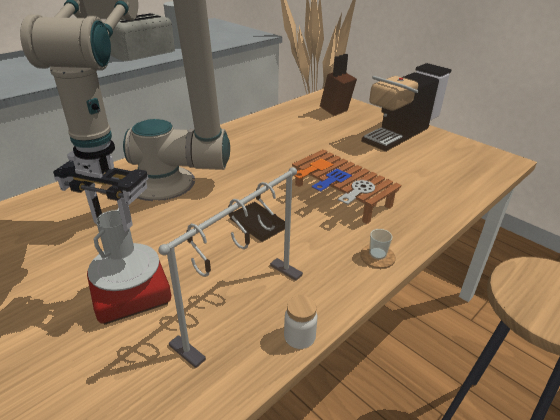

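Jug held upright above the pan. I lower it gently.

```bash
python3 -m handwheel '[{"offset":[4,0,-10],"twist":0,"claw":-1},{"offset":[0,0,-15],"twist":0,"claw":-1},{"offset":[0,0,-10],"twist":0,"claw":-1},{"offset":[0,0,-4],"twist":0,"claw":-1},{"offset":[0,0,-2],"twist":0,"claw":-1},{"offset":[0,0,-2],"twist":0,"claw":-1},{"offset":[0,0,-2],"twist":0,"claw":-1},{"offset":[0,0,-2],"twist":0,"claw":-1},{"offset":[0,0,0],"twist":0,"claw":-1},{"offset":[0,0,0],"twist":0,"claw":-1}]'
```

```text
time_s: 5.35
tcp_pos: [0.4192, -0.3392, 0.1698]
tcp_rot: [0.97, 0.242, 0.0, 0.0]
wrist_force: [0.1, 0.4, -1.6]
opening: 0.0621
```

```bash
python3 -m handwheel '[{"offset":[0,0,-2],"twist":0,"claw":-1},{"offset":[0,0,-2],"twist":0,"claw":-1},{"offset":[0,0,-2],"twist":0,"claw":-1},{"offset":[0,0,0],"twist":0,"claw":-1},{"offset":[0,0,0],"twist":0,"claw":-1}]'
```

```text
time_s: 5.85
tcp_pos: [0.4192, -0.3392, 0.1636]
tcp_rot: [0.97, 0.242, 0.0, 0.0]
wrist_force: [-0.2, 0.3, -0.0]
opening: 0.0621
```

Wrist force is zero, so the pan carries the jug. I release it and rise.

```bash
python3 -m handwheel '[{"offset":[0,0,-1],"twist":0,"claw":-0.2},{"offset":[0,0,0],"twist":0,"claw":0.2},{"offset":[0,0,0],"twist":0,"claw":0.6},{"offset":[0,0,0],"twist":0,"claw":1},{"offset":[0,0,0],"twist":0,"claw":1},{"offset":[0,0,15],"twist":0,"claw":1},{"offset":[0,0,40],"twist":0,"claw":1},{"offset":[0,0,50],"twist":0,"claw":1},{"offset":[0,0,50],"twist":0,"claw":1},{"offset":[0,0,30],"twist":0,"claw":1}]' 10
python3 -m handwheel '[{"offset":[-5,40,40],"twist":-5,"claw":1},{"offset":[0,40,40],"twist":-5,"claw":1},{"offset":[0,35,30],"twist":-5,"claw":1},{"offset":[0,0,0],"twist":-7,"claw":1},{"offset":[0,0,0],"twist":0,"claw":1}]'
cat > jug.py <<'E'
from h import *
P=[]
for n in("scene","side"):
    p=cloud(cap(n)).reshape(-1,3);P.append(p[np.isfinite(p[:,0])])
for q in P+[np.vstack(P)]:
    p=q[(np.hypot(q[:,0]-.417,q[:,1]+.34)<.05)&(q[:,2]>.178)&(q[:,2]<.195)]
    a=cv2.minEnclosingCircle((p[:,:2]*1000).astype(np.float32))
    A=np.c_[2*p[:,:2],np.ones(len(p))];s=np.linalg.lstsq(A,(p[:,:2]**2).sum(1),rcond=None)[0]
    print("jug",a,s[:2],np.sqrt(s[2]+s[0]**2+s[1]**2),"ztop",np.percentile(p[:,2],95),len(p))
    p=q[(q[:,0]>.3)&(q[:,0]<.53)&(q[:,1]>-.45)&(q[:,1]<-.22)&(q[:,2]>.085)&(q[:,2]<.105)]
    p=p[np.hypot(p[:,0]-.417,p[:,1]+.34)<.09]
    print("pan",cv2.minEnclosingCircle((p[:,:2]*1000).astype(np.float32)),np.median(p[:,2]))
E
python3 jug.py
```

```text
time_s: 6.85
tcp_pos: [0.4196, -0.3396, 0.3518]
tcp_rot: [0.97, 0.242, 0.001, 0.002]
wrist_force: [-0.3, -0.6, -0.5]
opening: 0.0937
time_s: 7.35
tcp_pos: [0.4147, -0.2328, 0.4495]
tcp_rot: [0.999, 0.053, 0.001, 0.001]
wrist_force: [0.6, 0.6, -0.3]
opening: 0.0943
jug ((418.33343505859375, -346.2127685546875), 43.50782775878906) [ 0.42074398 -0.3416501 ] 0.031856433685958266 ztop 0.1882906761578681 281
pan ((416.7798156738281, -343.44195556640625), 82.45272064208984) 0.0975824184876854
jug ((421.0809326171875, -342.82098388671875), 45.387359619140625) [ 0.41764074 -0.33924847] 0.031545635726470324 ztop 0.18776096179258908 157
pan ((415.0650634765625, -336.2765808105469), 81.75340270996094) 0.09715772003140577
jug ((421.0809326171875, -342.82098388671875), 45.387359619140625) [ 0.41994954 -0.34059519] 0.0318435315175706 ztop 0.1879885528279149 438
pan ((417.23248291015625, -337.9813537597656), 84.09127807617188) 0.09738871507331692
```

The jug is within about 3 mm of the pan's centre and the pan has sunk about 8 mm. Now for the hooks. I put the camera over the bar with the jaws along the rail.

```bash
python3 -m handwheel '[{"offset":[29,6,0],"twist":8.5,"claw":0},{"offset":[29,6,0],"twist":8.5,"claw":0},{"offset":[29,6,0],"twist":8.5,"claw":0},{"offset":[29,6,0],"twist":8.5,"claw":0},{"offset":[29,6,0],"twist":8.5,"claw":0},{"offset":[29,6,0],"twist":8.5,"claw":0},{"offset":[29,6,0],"twist":8.5,"claw":0},{"offset":[29,6,0],"twist":8.5,"claw":0},{"offset":[29,6,0],"twist":8.5,"claw":0},{"offset":[24,6,0],"twist":8.5,"claw":0}]'
python3 -m handwheel '[{"offset":[0,0,0],"twist":5,"claw":0},{"offset":[0,0,0],"twist":0,"claw":0},{"offset":[0,0,0],"twist":0,"claw":0}]'
python3 - <<'E'
from h import *
print(ctrl.read_state()["joints"].round(2))
c=cap("wrist"); save(c,"w2.png"); P=cloud(c); np.savez("w2.npz",P=P,f=c["frame"])
q=P.reshape(-1,3);q=q[np.isfinite(q[:,0])]
b=q[(q[:,2]>.296)&(q[:,2]<.312)&(q[:,0]>.57)&(q[:,0]<.7)&(q[:,1]>-.33)&(q[:,1]<-.02)]
l=cv2.fitLine((b[:,:2]*1000).astype(np.float32),2,0,.01,.01).ravel();print("bar",l,"x at y0",l[2]-l[3]*l[0]/l[1],"slope",l[0]/l[1])
t=q[(q[:,2]>.2)&(q[:,2]<.32)&(q[:,1]>-.33)&(q[:,1]<-.02)&(q[:,0]>.55)&(q[:,0]<.68)]
xr=t[:,0]-(l[2]-l[3]*l[0]/l[1]+l[0]/l[1]*t[:,1]); t=t[(abs(xr)>.009)&(abs(xr)<.035)];xr=t[:,0]-(l[2]-l[3]*l[0]/l[1]+l[0]/l[1]*t[:,1])
o=np.argsort(t[:,1]);t=t[o];xr=xr[o]
for g in np.split(np.arange(len(t)),np.where(np.diff(t[:,1])>.02)[0]+1):
    if len(g)<10: continue
    s=np.polyfit(xr[g],t[g,1],1); print("hook y0",s[1].round(4),"dy/dx",s[0].round(3),"n",len(g),"zmax",t[g,2].max().round(3),"y(-.02)",np.median(t[g][xr[g]<-.012,1]),"x range",xr[g].min(),xr[g].max())
E
```

```text
time_s: 8.45
tcp_pos: [0.7011, -0.1743, 0.4454]
tcp_rot: [0.698, 0.716, -0.001, -0.002]
wrist_force: [-0.3, -1.0, 0.1]
opening: 0.047
time_s: 8.75
tcp_pos: [0.6995, -0.1742, 0.4468]
tcp_rot: [0.67, 0.743, -0.001, -0.001]
wrist_force: [0.3, 0.6, 0.6]
opening: 0.0471
[-0.34  0.54  0.5  -0.    2.1  -2.01]
bar [ 1.03938945e-01 -9.94583666e-01  6.32237854e+02 -1.74261414e+02] x at y0 614.0267 slope -0.10450498
```

View pics/w2.png

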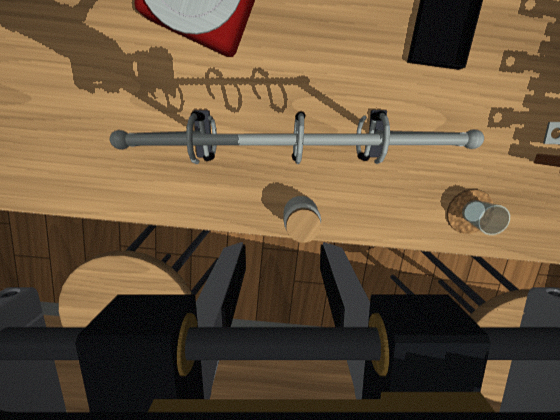

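The bar lies level at row 139, so the jaws are aligned with the rail. Hooks are at about columns 200, 299 and 370, each crossing the bar square. I had a unit slip, so I recompute from the same picture.

Run:
```python
from h import *
q=np.load("w2.npz")["P"].reshape(-1,3);q=q[np.isfinite(q[:,0])]
xr=(q[:,0]-.6140+.1045*q[:,1])*.9945; yr=q[:,1]
k=(q[:,2]>.25)&(q[:,2]<.325)&(abs(xr)>.011)&(abs(xr)<.04)&(yr>-.33)&(yr<-.02)
t=q[k];xr=xr[k];o=np.argsort(t[:,1]);t=t[o];xr=xr[o]
for g in np.split(np.arange(len(t)),np.where(np.diff(t[:,1])>.02)[0]+1):
    if len(g)<8: continue
    n=xr[g]<0; y=t[g,1]
    print(len(g),"near: y",np.median(y[n]).round(4),"n",n.sum(),"xr",xr[g][n].min().round(3),"z",t[g][n][:,2].min().round(3),"| far y",np.median(y[~n]).round(4),(~n).sum(),"zmax",t[g,2].max().round(3))
```

```text
310 near: y -0.2714 n 219 xr -0.028 z 0.258 | far y -0.2692 91 zmax 0.312
214 near: y -0.163 n 137 xr -0.028 z 0.258 | far y -0.1603 77 zmax 0.312
324 near: y -0.0786 n 231 xr -0.028 z 0.257 | far y -0.075 93 zmax 0.311
```

Hooks aligned with the rail. I grasp hook A (y≈-0.079).

```bash
python3 -m handwheel '[{"offset":[-27,24,0],"twist":0,"claw":0},{"offset":[-27,24,0],"twist":0,"claw":0},{"offset":[-27,24,0],"twist":0,"claw":0},{"offset":[-24,23,0],"twist":0,"claw":0},{"offset":[0,0,-20],"twist":0,"claw":0},{"offset":[0,0,-40],"twist":0,"claw":0},{"offset":[0,0,-40],"twist":0,"claw":0},{"offset":[0,0,-30],"twist":0,"claw":0},{"offset":[0,0,0],"twist":0,"claw":0},{"offset":[0,0,0],"twist":0,"claw":0}]'
```

```text
time_s: 9.8
tcp_pos: [0.5943, -0.0788, 0.3192]
tcp_rot: [0.669, 0.743, 0.0, 0.0]
wrist_force: [-0.5, -0.0, 0.7]
opening: 0.0471
```

```bash
python3 -m handwheel '[{"offset":[0,0,-25],"twist":0,"claw":0},{"offset":[0,0,-25],"twist":0,"claw":0},{"offset":[0,0,-15],"twist":0,"claw":0},{"offset":[0,0,0],"twist":0,"claw":0},{"offset":[0,0,0],"twist":0,"claw":-1},{"offset":[0,0,0],"twist":0,"claw":-1},{"offset":[0,0,0],"twist":0,"claw":-1},{"offset":[0,0,0],"twist":0,"claw":-1},{"offset":[0,0,0],"twist":0,"claw":-1},{"offset":[0,0,0],"twist":0,"claw":-1}]' 40
python3 - <<'E'
from h import *
save(cap("scene"),"s2.png"); a=cv2.imread("pics/s2.png")[120:320,120:320]; 
b=cap("side"); b=b["frame"][90:290,220:420,::-1]; cv2.imwrite("pics/s2c.png",cv2.resize(np.hstack([a,b]),(800,400)))
E
```

```text
time_s: 10.8
tcp_pos: [0.5948, -0.0784, 0.2534]
tcp_rot: [0.669, 0.743, 0.0, 0.0]
wrist_force: [0.9, -0.0, 1.4]
opening: 0.0088
```

View pics/s2c.png

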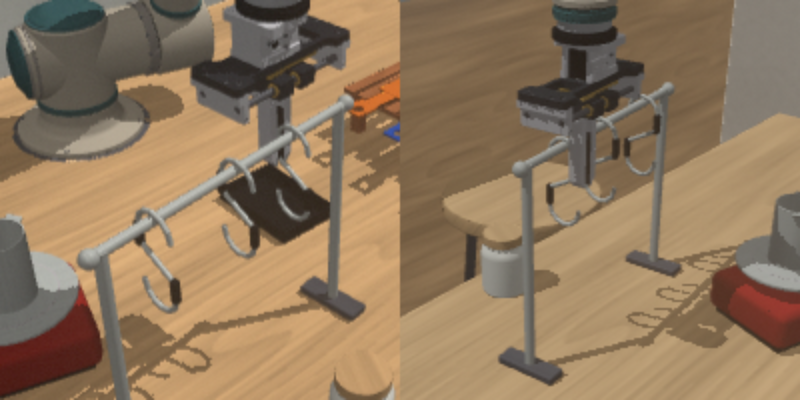

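Hook A is gripped (8.8 mm opening) with the others undisturbed. I unhook it: up 31 mm, back along -x, then over to the holes.

```bash
python3 -m handwheel '[{"offset":[0,0,11],"twist":0,"claw":-1},{"offset":[0,0,20],"twist":0,"claw":-1},{"offset":[0,0,0],"twist":0,"claw":-1},{"offset":[-20,-2,0],"twist":0,"claw":-1},{"offset":[-25,-3,0],"twist":0,"claw":-1},{"offset":[-25,-3,0],"twist":0,"claw":-1},{"offset":[0,0,0],"twist":0,"claw":-1}]'
python3 -m handwheel '[{"offset":[0,25,0],"twist":-8,"claw":-1},{"offset":[0,25,0],"twist":-8,"claw":-1},{"offset":[0,25,0],"twist":-8,"claw":-1},{"offset":[0,25,0],"twist":-8,"claw":-1},{"offset":[-8,25,0],"twist":-8,"claw":-1},{"offset":[-8,25,0],"twist":-8,"claw":-1},{"offset":[-8,25,0],"twist":-8,"claw":-1},{"offset":[-8,25,0],"twist":-8,"claw":-1},{"offset":[-8,25,0],"twist":-8,"claw":-1},{"offset":[0,25,0],"twist":-8,"claw":-1}]'
python3 -m handwheel '[{"offset":[0,0,0],"twist":-8,"claw":-1},{"offset":[0,0,0],"twist":-8,"claw":-1},{"offset":[0,0,0],"twist":0,"claw":-1},{"offset":[0,0,0],"twist":0,"claw":-1}]'
python3 - <<'E'
from h import *
c=cap("wrist"); save(c,"w3.png"); P=cloud(c); np.savez("w3.npz",P=P,f=c["frame"]); import pickle; pickle.dump(c,open("w3.pkl","wb"))
E
```

```text
time_s: 11.6
tcp_pos: [0.5217, -0.0864, 0.2842]
tcp_rot: [0.669, 0.743, -0.001, -0.001]
wrist_force: [1.0, 0.3, -0.9]
opening: 0.0087
time_s: 12.6
tcp_pos: [0.4844, 0.165, 0.284]
tcp_rot: [0.991, 0.136, 0.0, -0.0]
wrist_force: [0.6, 0.4, -0.2]
opening: 0.0087
time_s: 13.0
tcp_pos: [0.4851, 0.1638, 0.2838]
tcp_rot: [1.0, 0.001, 0.0, -0.0]
wrist_force: [0.5, -0.1, -0.2]
opening: 0.009
```

View pics/w3.png

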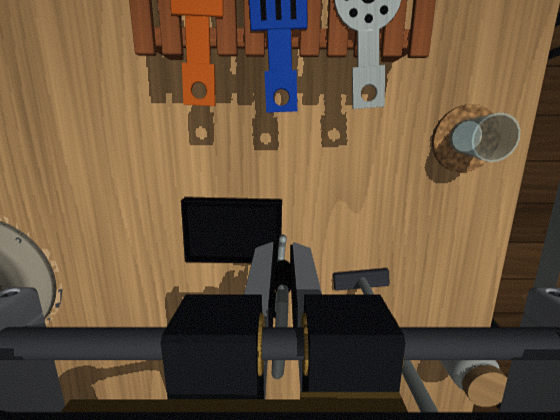

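Holes are at about (199,90) orange, (281,99) blue and (369,92) steel. The held hook is seen edge-on, its tip near (282,240). Casting rays.

```bash
cat > holes.py <<'E'
from h import *
def holes(c,guesses,half=22):
    f=c["frame"]; out=[]
    for (u,v) in guesses:
        roi=f[v-half:v+half,u-half:u+half].astype(int); hsv=cv2.cvtColor(roi.astype(np.uint8),cv2.COLOR_RGB2HSV).astype(int)
        # tool colour = median of ring pixels around guess
        P=cloud(c)[v-half:v+half,u-half:u+half]
        m=((P[...,2]>.08)&(P[...,2]<.3)).astype(np.uint8)
        cs,hi=cv2.findContours(m,cv2.RETR_CCOMP,cv2.CHAIN_APPROX_NONE)
        best=None
        for k,cc in enumerate(cs):
            if hi[0][k][3]>=0:
                mm=np.zeros_like(m);cv2.drawContours(mm,[cc],-1,1,-1);mm&=1-m;a=mm.sum()
                ys,xs=np.nonzero(mm)
                if a>12 and (best is None or a>best[0]): best=(a,xs.mean()+u-half,ys.mean()+v-half)
        out.append(best)
    return out
E
python3 - <<'E'
from holes import *
import pickle; c=pickle.load(open("w3.pkl","rb"))
for b in holes(c,[(199,90),(281,99),(369,92)]): print(b, ray(c,b[1],b[2],.088).round(4) if b else None)
for g in [(199,90),(281,99),(369,92)]: print(ray(c,*g,.088).round(4))
print("tip",ray(c,282,240,.247))
P=cloud(c);q=P.reshape(-1,3);q=q[(q[:,2]>.082)&(q[:,2]<.096)]
for a,b in((.36,.43),(.44,.52),(.55,.63)):
    t=q[(q[:,0]>a)&(q[:,0]<b)&(q[:,1]<.312)&(q[:,1]>.24)]
    print((cv2.minAreaRect((t[:,:2]*1000).astype(np.float32))),t[:,1].min(),np.median(t[:,2]))
    l=cv2.fitLine((t[:,:2]*1000).astype(np.float32),2,0,.01,.01).ravel();print(l)
E
```

```text
(np.uint64(192), np.float64(198.91145833333334), np.float64(89.75520833333333)) [0.3893 0.2854 0.088 ]
(np.uint64(197), np.float64(280.88832487309645), np.float64(96.56345177664974)) [0.4831 0.2784 0.088 ]
(np.uint64(192), np.float64(367.8958333333333), np.float64(92.390625)) [0.5827 0.2832 0.088 ]
[0.3894 0.2852 0.088 ]
[0.4832 0.2758 0.088 ]
[0.5839 0.2836 0.088 ]
tip [0.48505161 0.16288608 0.247     ]
((389.3385314941406, 290.697265625), (43.078006744384766, 36.55595397949219), 88.30449676513672) 0.26875707307666763 0.08991891547800063
[1.2774473e-01 9.9180710e-01 3.8956934e+02 2.9188150e+02]
((482.30999755859375, 287.04449462890625), (35.92945098876953, 49.19953155517578), 0.9114310145378113) 0.26246352873812434 0.08987478415254341
[ 2.0202411e-02 -9.9979591e-01  4.8268411e+02  2.8816290e+02]
((582.3074340820312, 289.9330749511719), (36.381011962890625, 45.48433303833008), 4.64871072769165) 0.26600806971358626 0.08969070894377024
[ 1.5314215e-01 -9.8820418e-01  5.8180066e+02  2.9083359e+02]
```

```bash
python3 -m handwheel '[{"offset":[-1,33,0],"twist":0,"claw":-1},{"offset":[-1,33,0],"twist":0,"claw":-1},{"offset":[0,0,-30],"twist":0,"claw":-1},{"offset":[0,0,-40],"twist":0,"claw":-1},{"offset":[0,0,-40],"twist":0,"claw":-1},{"offset":[0,0,-40],"twist":0,"claw":-1},{"offset":[0,0,-20],"twist":0,"claw":-1},{"offset":[0,0,-6],"twist":0,"claw":-1},{"offset":[0,0,0],"twist":0,"claw":-1},{"offset":[0,0,0],"twist":0,"claw":-1}]'
python3 -m handwheel '[{"offset":[0,10,0],"twist":0,"claw":-1},{"offset":[0,15,0],"twist":0,"claw":-1},{"offset":[0,15,0],"twist":0,"claw":-1},{"offset":[0,10,0],"twist":0,"claw":-1},{"offset":[0,0,0],"twist":0,"claw":-1},{"offset":[0,0,0],"twist":0,"claw":-1}]'
python3 - <<'E'
from h import *
a=cap("side"); save(a,"x.png"); c=cap("wrist"); 
A=cv2.resize(a["frame"][280:420,150:330,::-1],(540,420)); B=c["frame"][200:400,200:360,::-1]; B=cv2.resize(B,(256,320)); C=np.zeros((420,800,3),np.uint8);C[:,:540]=A;C[:320,544:800]=B
cv2.imwrite("pics/a1.png",C)
E
```

```text
time_s: 14.05
tcp_pos: [0.4839, 0.2299, 0.1094]
tcp_rot: [1.0, 0.0, 0.001, -0.0]
wrist_force: [0.4, -0.6, -0.4]
opening: 0.0091
time_s: 14.65
tcp_pos: [0.4823, 0.28, 0.108]
tcp_rot: [1.0, 0.001, -0.0, 0.0]
wrist_force: [0.3, -0.7, -1.1]
opening: 0.0089
```

View pics/a1.png

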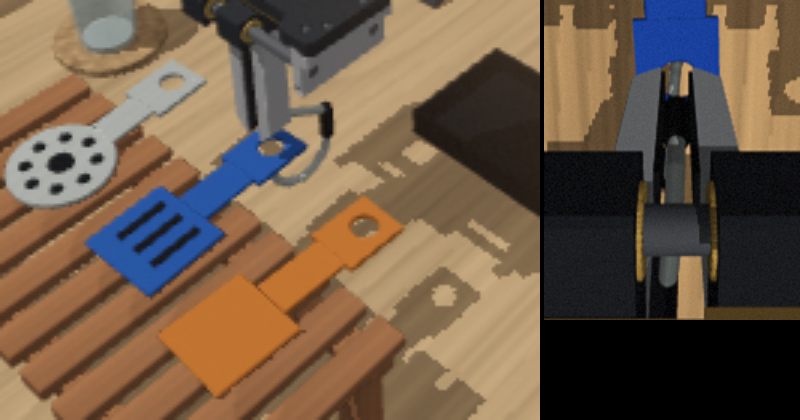

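The hook's loop is under the blue handle and its tip shows in the hole in the wrist view. I raise.

```bash
python3 -m handwheel '[{"offset":[0,0,6],"twist":0,"claw":-1},{"offset":[0,0,6],"twist":0,"claw":-1},{"offset":[0,0,6],"twist":0,"claw":-1},{"offset":[0,0,6],"twist":0,"claw":-1},{"offset":[0,0,6],"twist":0,"claw":-1},{"offset":[0,0,0],"twist":0,"claw":-1}]'
python3 - <<'E'
from h import *
a=cap("side"); c=cap("wrist"); 
A=cv2.resize(a["frame"][280:420,150:330,::-1],(540,420)); B=c["frame"][150:350,200:360,::-1]; B=cv2.resize(B,(256,320)); C=np.zeros((420,800,3),np.uint8);C[:,:540]=A;C[:320,544:800]=B
cv2.imwrite("pics/a2.png",C)
E
```

```text
time_s: 15.35
tcp_pos: [0.4834, 0.2798, 0.1394]
tcp_rot: [1.0, -0.0, 0.001, -0.0]
wrist_force: [-0.4, 1.2, 0.4]
opening: 0.0088
```

View pics/a2.png

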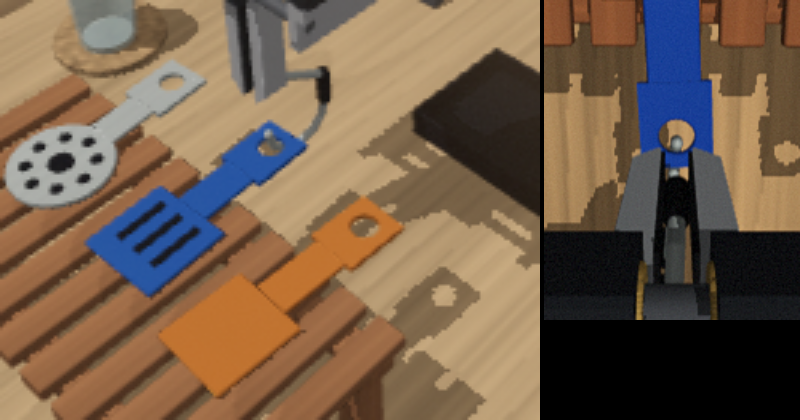

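The tip is through the hole in both views. I lift the tool off slowly.

```bash
python3 -m handwheel '[{"offset":[0,0,10],"twist":0,"claw":-1},{"offset":[0,0,10],"twist":0,"claw":-1},{"offset":[0,0,10],"twist":0,"claw":-1},{"offset":[0,0,12],"twist":0,"claw":-1},{"offset":[0,0,14],"twist":0,"claw":-1},{"offset":[0,0,16],"twist":0,"claw":-1},{"offset":[0,0,16],"twist":0,"claw":-1},{"offset":[0,0,16],"twist":0,"claw":-1},{"offset":[0,0,16],"twist":0,"claw":-1},{"offset":[0,0,16],"twist":0,"claw":-1}]'
python3 -m handwheel '[{"offset":[0,0,16],"twist":0,"claw":-1},{"offset":[0,0,16],"twist":0,"claw":-1},{"offset":[0,0,0],"twist":0,"claw":-1},{"offset":[0,0,0],"twist":0,"claw":-1},{"offset":[0,0,0],"twist":0,"claw":-1},{"offset":[0,0,0],"twist":0,"claw":-1},{"offset":[0,0,0],"twist":0,"claw":-1},{"offset":[0,0,0],"twist":0,"claw":-1}]'
python3 - <<'E'
from h import *
a=cap("side"); c=cap("scene"); 
A=a["frame"][100:420,130:430,::-1]; B=c["frame"][80:280,230:430,::-1]; B=cv2.resize(B,(400,400)); C=np.zeros((400,800,3),np.uint8);C[:320,:300]=A;C[:400,400:800]=B
cv2.imwrite("pics/a3.png",C)
E
```

```text
time_s: 16.45
tcp_pos: [0.4826, 0.2796, 0.2758]
tcp_rot: [1.0, 0.0, 0.0, -0.0]
wrist_force: [0.1, -1.1, -1.2]
opening: 0.0092
time_s: 17.25
tcp_pos: [0.4825, 0.2795, 0.3056]
tcp_rot: [1.0, 0.0, -0.0, 0.0]
wrist_force: [-0.1, -0.7, -0.3]
opening: 0.009
```

View pics/a3.png

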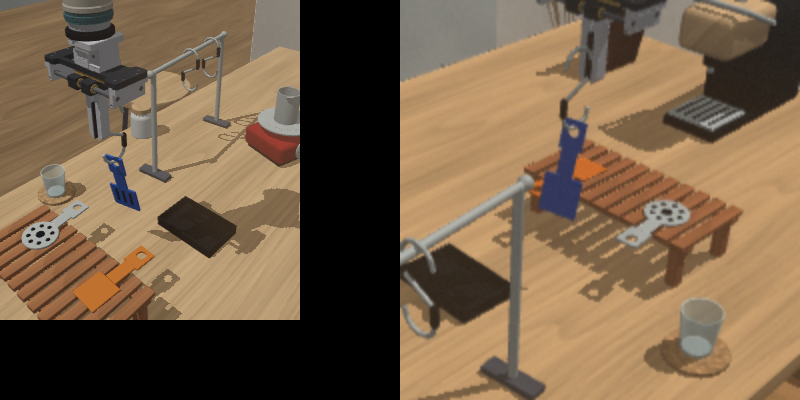

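The blue server hangs on the hook. I carry it back to the rail slowly.

```bash
for i in 1 2; do python3 -m handwheel '[{"offset":[2,-18.3,0],"twist":4.8,"claw":-1},{"offset":[2,-18.3,0],"twist":4.8,"claw":-1},{"offset":[2,-18.3,0],"twist":4.8,"claw":-1},{"offset":[2,-18.3,0],"twist":4.8,"claw":-1},{"offset":[2,-18.3,0],"twist":4.8,"claw":-1},{"offset":[2,-18.3,0],"twist":4.8,"claw":-1},{"offset":[2,-18.3,0],"twist":4.8,"claw":-1},{"offset":[2,-18.3,0],"twist":4.8,"claw":-1},{"offset":[2,-18.3,0],"twist":4.8,"claw":-1},{"offset":[2,-18.3,0],"twist":4.8,"claw":-1}]'; done
python3 -m handwheel '[{"offset":[0,0,-10],"twist":0,"claw":-1},{"offset":[0,0,-10],"twist":0,"claw":-1},{"offset":[0,0,0],"twist":0,"claw":-1},{"offset":[0,0,0],"twist":0,"claw":-1},{"offset":[0,0,0],"twist":0,"claw":-1},{"offset":[0,0,0],"twist":0,"claw":-1},{"offset":[0,0,0],"twist":0,"claw":-1}]'
```

```text
time_s: 18.35
tcp_pos: [0.5026, 0.0958, 0.3061]
tcp_rot: [0.913, 0.408, 0.0, -0.0]
wrist_force: [0.2, 0.4, -1.3]
opening: 0.0088
time_s: 19.35
tcp_pos: [0.5226, -0.0872, 0.3061]
tcp_rot: [0.668, 0.744, 0.0, -0.0]
wrist_force: [0.1, 0.5, -0.7]
opening: 0.0093
time_s: 20.05
tcp_pos: [0.5228, -0.0862, 0.2865]
tcp_rot: [0.669, 0.743, 0.0, 0.0]
wrist_force: [0.9, 0.7, -1.5]
opening: 0.009
```

```bash
cat > hk.py <<'E'
from h import *
s=ctrl.read_state();t=np.array(s["tcp_pos"])
e=np.array([.9945,.1045]);n=np.array([-.1045,.9945]);o=t[:2]+.0272*e
for cam in("scene","side"):
    q=cloud(cap(cam)).reshape(-1,3);q=q[np.isfinite(q[:,0])]
    d=q[:,:2]-o;x=d@e;y=d@n;z=q[:,2]-(t[2]-.0044)
    k=(abs(y)<.009)&(abs(x)<.045)&(abs(z)<.08);x,y,z=x[k],y[k],z[k]
    for nm,m in(("top loop right",(x>.005)&(z>.03)),("tipside",(x<-.012)&(z<-.03)),("right upright",(x>.012)&(z<0)&(z>-.04)),("bottom",(z<-.05)&(abs(x)<.03))):
        if m.sum()>3: print(cam,nm,m.sum(),"x",x[m].min().round(3),x[m].max().round(3),"z",z[m].min().round(3),z[m].max().round(3),"y",np.median(y[m]).round(4))
E
python3 hk.py
```

```text
scene top loop right 42 x 0.006 0.028 z 0.035 0.061 y -0.0059
scene tipside 23 x -0.022 -0.014 z -0.05 -0.03 y -0.0037
scene right upright 37 x 0.012 0.03 z -0.04 -0.002 y -0.0059
scene bottom 21 x -0.016 0.023 z -0.079 -0.05 y -0.0043
side top loop right 25 x 0.007 0.025 z 0.034 0.058 y -0.0011
side tipside 23 x -0.026 -0.012 z -0.056 -0.035 y 0.0015
side right upright 48 x 0.013 0.026 z -0.038 -0.006 y -0.0006
side bottom 49 x -0.02 0.018 z -0.078 -0.05 y -0.0
```

Hook sits upright in the grip. I hang it, release and rise.

```bash
python3 -m handwheel '[{"offset":[15,1.6,0],"twist":0,"claw":-1},{"offset":[20,2.1,0],"twist":0,"claw":-1},{"offset":[20,2.1,0],"twist":0,"claw":-1},{"offset":[17,1.8,0],"twist":0,"claw":-1},{"offset":[0,0,0],"twist":0,"claw":-1},{"offset":[0,0,-10],"twist":0,"claw":-1},{"offset":[0,0,-10],"twist":0,"claw":-1},{"offset":[0,0,-7],"twist":0,"claw":-1},{"offset":[0,0,-5],"twist":0,"claw":-1},{"offset":[0,0,0],"twist":0,"claw":-1}]'
python3 -m handwheel '[{"offset":[0,0,0],"twist":0,"claw":-0.7},{"offset":[0,0,0],"twist":0,"claw":-0.5},{"offset":[0,0,0],"twist":0,"claw":-0.4},{"offset":[0,0,0],"twist":0,"claw":-0.4},{"offset":[0,0,15],"twist":0,"claw":-0.4},{"offset":[0,0,25],"twist":0,"claw":-0.4},{"offset":[0,0,35],"twist":0,"claw":-0.4},{"offset":[0,0,35],"twist":0,"claw":-0.4}]'
python3 - <<'E'
from h import *
a=cap("side"); c=cap("scene"); 
A=a["frame"][100:300,230:430,::-1]; B=c["frame"][120:320,130:330,::-1]
cv2.imwrite("pics/a4.png",cv2.resize(np.hstack([A,B]),(800,400)))
E
```

```text
time_s: 21.15
tcp_pos: [0.5941, -0.0788, 0.2539]
tcp_rot: [0.669, 0.743, -0.0, -0.0]
wrist_force: [0.4, 1.0, -0.5]
opening: 0.0094
time_s: 21.95
tcp_pos: [0.5944, -0.0787, 0.365]
tcp_rot: [0.669, 0.743, -0.0, -0.0]
wrist_force: [0.5, -0.4, -0.2]
opening: 0.0281
```

View pics/a4.png

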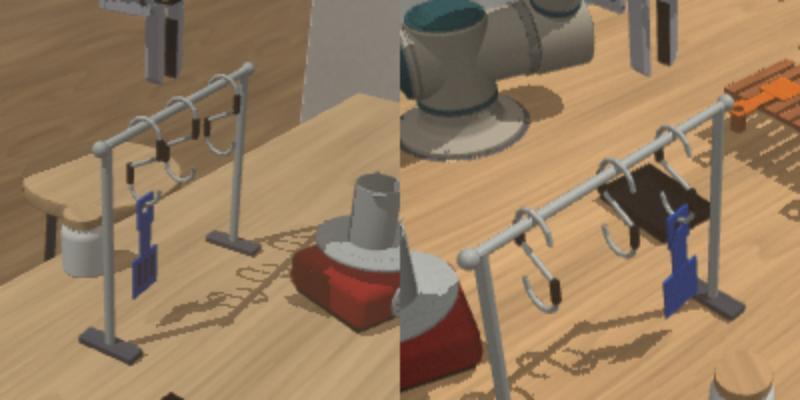

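Server hangs cleanly on hook A. Next is hook B, for the spatula.

```bash
python3 -m handwheel '[{"offset":[4,-42,0],"twist":0,"claw":-0.4},{"offset":[4.5,-42,0],"twist":0,"claw":-0.4},{"offset":[0,0,0],"twist":0,"claw":-0.4},{"offset":[0,0,-30],"twist":0,"claw":-0.4},{"offset":[0,0,-35],"twist":0,"claw":-0.4},{"offset":[0,0,-30],"twist":0,"claw":-0.4},{"offset":[0,0,-16],"twist":0,"claw":-0.4},{"offset":[0,0,0],"twist":0,"claw":-0.4},{"offset":[0,0,0],"twist":0,"claw":-1},{"offset":[0,0,0],"twist":0,"claw":-1}]'
python3 -m handwheel '[{"offset":[0,0,0],"twist":0,"claw":-1},{"offset":[0,0,0],"twist":0,"claw":-1},{"offset":[0,0,0],"twist":0,"claw":-1}]'
```

```text
time_s: 23.05
tcp_pos: [0.6039, -0.1628, 0.2545]
tcp_rot: [0.669, 0.743, 0.001, 0.001]
wrist_force: [-0.4, -0.3, -0.0]
opening: 0.0159
time_s: 23.35
tcp_pos: [0.6039, -0.1629, 0.2543]
tcp_rot: [0.669, 0.743, 0.001, 0.001]
wrist_force: [0.1, 0.3, 3.2]
opening: 0.0087
```

```bash
python3 -m handwheel '[{"offset":[0,0,11],"twist":0,"claw":-1},{"offset":[0,0,20],"twist":0,"claw":-1},{"offset":[0,0,0],"twist":0,"claw":-1},{"offset":[-20,-2,0],"twist":0,"claw":-1},{"offset":[-25,-3,0],"twist":0,"claw":-1},{"offset":[-25,-3,0],"twist":0,"claw":-1},{"offset":[-10,0,0],"twist":0,"claw":-1}]'
python3 -m handwheel '[{"offset":[-10,31,0],"twist":-7.5,"claw":-1},{"offset":[-10,31,0],"twist":-7.5,"claw":-1},{"offset":[-10,31,0],"twist":-7.5,"claw":-1},{"offset":[-10,31,0],"twist":-7.5,"claw":-1},{"offset":[-10,31,0],"twist":-7.5,"claw":-1},{"offset":[-10,31,0],"twist":-7.5,"claw":-1},{"offset":[-10,31,0],"twist":-7.5,"claw":-1},{"offset":[-10,31,0],"twist":-7.5,"claw":-1},{"offset":[-10,31,0],"twist":-7.5,"claw":-1},{"offset":[-10,31,0],"twist":-7.5,"claw":-1}]'
python3 -m handwheel '[{"offset":[-10,21,0],"twist":-7.5,"claw":-1},{"offset":[-10,10,0],"twist":-7.5,"claw":-1},{"offset":[-10,0,0],"twist":-7.5,"claw":-1},{"offset":[0,0,0],"twist":0,"claw":-1},{"offset":[0,0,0],"twist":0,"claw":-1}]'
cat > hw.py <<'E'
import sys
from holes import *
# wrist look: expected holes -> measured world hole, and rect of handle
c=cap("wrist"); cv2.imwrite("pics/w_%d.png"%int(ctrl.read_state()["time_s"]*10),c["frame"][:,:,::-1])
print(ctrl.read_state()["tcp_pos"].round(4))
for e in((.3893,.2854),(.5827,.2832)):
    p=np.linalg.inv(c["T"])@np.array([*e,.088,1]);u=int(p[0]/p[2]*c["fx"]+c["cx"]);v=int(p[1]/p[2]*c["fy"]+c["cy"])
    if not(30<u<530 and 25<v<390): print("out",u,v);continue
    b=holes(c,[(u,v)],24)[0]; print((u,v),b[1:] if b else None, ray(c,b[1],b[2],.088).round(4) if b else None)
E
python3 hw.py
```

```text
time_s: 24.05
tcp_pos: [0.5209, -0.1708, 0.2839]
tcp_rot: [0.669, 0.743, -0.0, -0.001]
wrist_force: [0.9, 0.5, 0.6]
opening: 0.0091
time_s: 25.05
tcp_pos: [0.4229, 0.1407, 0.284]
tcp_rot: [0.984, 0.18, 0.0, -0.0]
wrist_force: [-0.2, 0.9, -0.9]
opening: 0.0092
time_s: 25.55
tcp_pos: [0.3936, 0.1703, 0.2841]
tcp_rot: [1.0, -0.012, 0.0, -0.0]
wrist_force: [0.2, -0.3, -0.3]
opening: 0.0091
[0.3938 0.1702 0.2841]
(276, 96) (np.float64(276.0358974358974), np.float64(96.40512820512821)) [0.3891 0.2853 0.088 ]
(444, 94) (np.float64(444.4245810055866), np.float64(94.18994413407822)) [0.5825 0.2832 0.088 ]
```

```bash
python3 -m handwheel '[{"offset":[-2,33,0],"twist":0,"claw":-1},{"offset":[-2.5,32,0],"twist":0,"claw":-1},{"offset":[0,0,-30],"twist":0,"claw":-1},{"offset":[0,0,-40],"twist":0,"claw":-1},{"offset":[0,0,-40],"twist":0,"claw":-1},{"offset":[0,0,-40],"twist":0,"claw":-1},{"offset":[0,0,-20],"twist":0,"claw":-1},{"offset":[0,0,-6],"twist":0,"claw":-1},{"offset":[0,0,0],"twist":0,"claw":-1},{"offset":[0,0,0],"twist":0,"claw":-1}]'
python3 -m handwheel '[{"offset":[0,10,0],"twist":0,"claw":-1},{"offset":[0,15,0],"twist":0,"claw":-1},{"offset":[0,15,0],"twist":0,"claw":-1},{"offset":[0,12,0],"twist":0,"claw":-1},{"offset":[0,0,0],"twist":0,"claw":-1},{"offset":[0,0,0],"twist":0,"claw":-1}]'
python3 -m handwheel '[{"offset":[0,0,6],"twist":0,"claw":-1},{"offset":[0,0,6],"twist":0,"claw":-1},{"offset":[0,0,6],"twist":0,"claw":-1},{"offset":[0,0,6],"twist":0,"claw":-1},{"offset":[0,0,6],"twist":0,"claw":-1},{"offset":[0,0,0],"twist":0,"claw":-1}]'
python3 - <<'E'
from h import *
a=cap("side"); c=cap("wrist"); 
A=cv2.resize(a["frame"][280:420,150:330,::-1],(540,420)); B=c["frame"][150:350,200:360,::-1]; B=cv2.resize(B,(256,320)); C=np.zeros((420,800,3),np.uint8);C[:,:540]=A;C[:320,544:800]=B
cv2.imwrite("pics/a5.png",C)
E
```

```text
time_s: 26.6
tcp_pos: [0.3901, 0.2355, 0.1092]
tcp_rot: [1.0, -0.013, 0.001, -0.0]
wrist_force: [0.3, -0.1, -0.4]
opening: 0.009
time_s: 27.2
tcp_pos: [0.3883, 0.2876, 0.1079]
tcp_rot: [1.0, -0.012, -0.0, 0.0]
wrist_force: [-1.7, -0.6, -0.9]
opening: 0.009
time_s: 27.8
tcp_pos: [0.3893, 0.2874, 0.1393]
tcp_rot: [1.0, -0.013, 0.001, -0.001]
wrist_force: [1.0, 0.7, -0.1]
opening: 0.0092
```

View pics/a5.png

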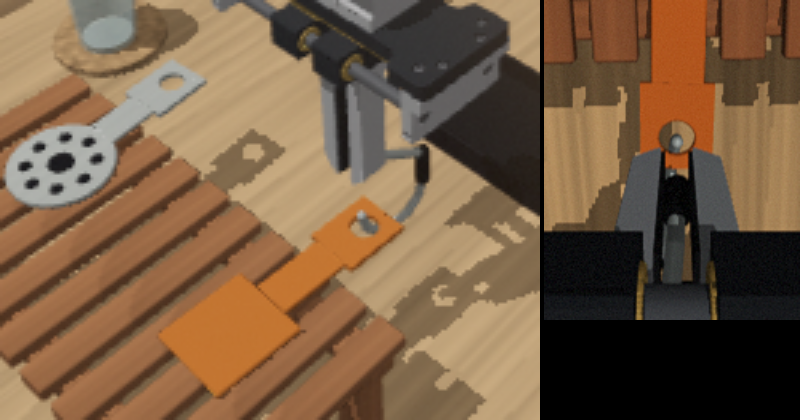

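The tip is through the spatula's hole. I lift and carry.

```bash
python3 -m handwheel '[{"offset":[0,0,10],"twist":0,"claw":-1},{"offset":[0,0,10],"twist":0,"claw":-1},{"offset":[0,0,10],"twist":0,"claw":-1},{"offset":[0,0,12],"twist":0,"claw":-1},{"offset":[0,0,14],"twist":0,"claw":-1},{"offset":[0,0,16],"twist":0,"claw":-1},{"offset":[0,0,16],"twist":0,"claw":-1},{"offset":[0,0,16],"twist":0,"claw":-1},{"offset":[0,0,16],"twist":0,"claw":-1},{"offset":[0,0,16],"twist":0,"claw":-1}]'
python3 -m handwheel '[{"offset":[0,0,16],"twist":0,"claw":-1},{"offset":[0,0,16],"twist":0,"claw":-1},{"offset":[0,0,0],"twist":0,"claw":-1},{"offset":[0,0,0],"twist":0,"claw":-1},{"offset":[0,0,0],"twist":0,"claw":-1},{"offset":[0,0,0],"twist":0,"claw":-1},{"offset":[0,0,0],"twist":0,"claw":-1},{"offset":[0,0,0],"twist":0,"claw":-1}]'
for i in 1 2 3; do python3 -m handwheel '[{"offset":[5.6,-19.1,0],"twist":4.05,"claw":-1},{"offset":[5.6,-19.1,0],"twist":4.05,"claw":-1},{"offset":[5.6,-19.1,0],"twist":4.05,"claw":-1},{"offset":[5.6,-19.1,0],"twist":4.05,"claw":-1},{"offset":[5.6,-19.1,0],"twist":4.05,"claw":-1},{"offset":[5.6,-19.1,0],"twist":4.05,"claw":-1},{"offset":[5.6,-19.1,0],"twist":4.05,"claw":-1},{"offset":[5.6,-19.1,0],"twist":4.05,"claw":-1}]'|head -3; done
python3 -m handwheel '[{"offset":[0,0,-10],"twist":0,"claw":-1},{"offset":[0,0,-9],"twist":0,"claw":-1},{"offset":[0,0,0],"twist":0,"claw":-1},{"offset":[0,0,0],"twist":0,"claw":-1},{"offset":[0,0,0],"twist":0,"claw":-1},{"offset":[0,0,0],"twist":0,"claw":-1},{"offset":[0,0,0],"twist":0,"claw":-1}]'
python3 hk.py
cat > tools.py <<'E'
from h import *
s=ctrl.read_state();t=np.array(s["tcp_pos"])
for cam in("scene","side"):
    c=cap(cam);P=cloud(c);hsv=cv2.cvtColor(c["frame"],cv2.COLOR_RGB2HSV).astype(int);H,S,V=hsv[...,0],hsv[...,1],hsv[...,2]
    for nm,m in(("orange",(H>4)&(H<18)&(S>190)&(P[...,2]>.04)&(P[...,1]<.2)),("blue",(H>105)&(H<130)&(S>120)&(P[...,2]>.04))):
        q=P[m]
        if len(q)>10: print(cam,nm,len(q),"med",np.median(q,0).round(3),"zrange",np.percentile(q[:,2],[1,99]).round(3),"x",np.percentile(q[:,0],[3,97]).round(3))
E
python3 tools.py
```

```text
time_s: 28.9
tcp_pos: [0.3886, 0.2872, 0.2757]
tcp_rot: [1.0, -0.013, 0.0, -0.0]
wrist_force: [0.1, 0.3, -1.3]
opening: 0.0088
time_s: 29.7
tcp_pos: [0.3885, 0.287, 0.3057]
tcp_rot: [1.0, -0.013, -0.0, 0.0]
wrist_force: [-0.1, 0.0, -1.3]
opening: 0.0088
time_s: 30.5
tcp_pos: [0.4335, 0.1335, 0.306]
tcp_rot: [0.963, 0.268, -0.0, 0.0]
time_s: 31.3
tcp_pos: [0.4782, -0.0192, 0.3059]
tcp_rot: [0.851, 0.526, -0.0, -0.0]
time_s: 32.1
tcp_pos: [0.5231, -0.172, 0.3058]
tcp_rot: [0.67, 0.742, -0.0, -0.0]
time_s: 32.8
tcp_pos: [0.5232, -0.171, 0.2875]
tcp_rot: [0.671, 0.741, 0.0, 0.0]
wrist_force: [0.2, -0.8, -0.6]
opening: 0.0094
scene top loop right 29 x 0.006 0.027 z 0.038 0.06 y -0.0073
scene tipside 27 x -0.024 -0.013 z -0.056 -0.033 y -0.0027
scene right upright 22 x 0.012 0.029 z -0.025 -0.001 y -0.0067
scene bottom 36 x -0.018 0.019 z -0.079 -0.05 y -0.0014
side top loop right 25 x 0.007 0.024 z 0.034 0.058 y -0.0039
side tipside 22 x -0.027 -0.012 z -0.06 -0.035 y 0.0013
side right upright 44 x 0.012 0.028 z -0.04 -0.007 y -0.0031
side bottom 51 x -0.02 0.02 z -0.079 -0.051 y -0.0012
scene orange 26 med [ 0.477 -0.398  0.055] zrange [0.043 0.194] x [0.459 0.556]
scene blue 82 med [ 0.625 -0.076  0.162] zrange [0.084 0.202] x [0.621 0.629]
side blue 14 med [ 0.622 -0.075  0.199] zrange [0.111 0.201] x [0.618 0.626]
```

```bash
python3 -m handwheel '[{"offset":[15,1.5,0],"twist":0,"claw":-1},{"offset":[20,2,0],"twist":0,"claw":-1},{"offset":[25,2.5,0],"twist":0,"claw":-1},{"offset":[20.5,2.1,0],"twist":0,"claw":-1},{"offset":[0,0,0],"twist":0,"claw":-1},{"offset":[0,0,-10],"twist":0,"claw":-1},{"offset":[0,0,-10],"twist":0,"claw":-1},{"offset":[0,0,-8],"twist":0,"claw":-1},{"offset":[0,0,-5],"twist":0,"claw":-1},{"offset":[0,0,0],"twist":0,"claw":-1}]'
python3 -m handwheel '[{"offset":[0,0,0],"twist":0,"claw":-0.7},{"offset":[0,0,0],"twist":0,"claw":-0.5},{"offset":[0,0,0],"twist":0,"claw":-0.4},{"offset":[0,0,0],"twist":0,"claw":-0.4},{"offset":[0,0,15],"twist":0,"claw":-0.4},{"offset":[0,0,25],"twist":0,"claw":-0.4},{"offset":[0,0,35],"twist":0,"claw":-0.4},{"offset":[0,0,35],"twist":0,"claw":-0.4}]'
python3 - <<'E'
from h import *
a=cap("side"); c=cap("scene"); 
A=a["frame"][100:300,230:430,::-1]; B=c["frame"][120:320,130:330,::-1]
cv2.imwrite("pics/a6.png",cv2.resize(np.hstack([A,B]),(800,400)))
E
python3 jug.py|head -4
```

```text
time_s: 34.0
tcp_pos: [0.6032, -0.1633, 0.2546]
tcp_rot: [0.671, 0.741, 0.0, 0.001]
wrist_force: [0.5, 0.7, 0.5]
opening: 0.0091
time_s: 34.8
tcp_pos: [0.6033, -0.163, 0.3649]
tcp_rot: [0.671, 0.741, -0.0, -0.001]
wrist_force: [0.0, -0.9, -0.6]
opening: 0.0282
jug ((419.26116943359375, -346.2440185546875), 42.828643798828125) [ 0.4208216  -0.34180136] 0.03173557282113355 ztop 0.1883388977455035 281
pan ((418.5708923339844, -341.91900634765625), 80.6588134765625) 0.09776602123926448
jug ((411.8080139160156, -339.99462890625), 37.662498474121094) [ 0.41723352 -0.33909555] 0.03118061197287745 ztop 0.18785810236356376 154
pan ((415.1798095703125, -338.349365234375), 80.71442413330078) 0.09704722170043689
```

View pics/a6.png

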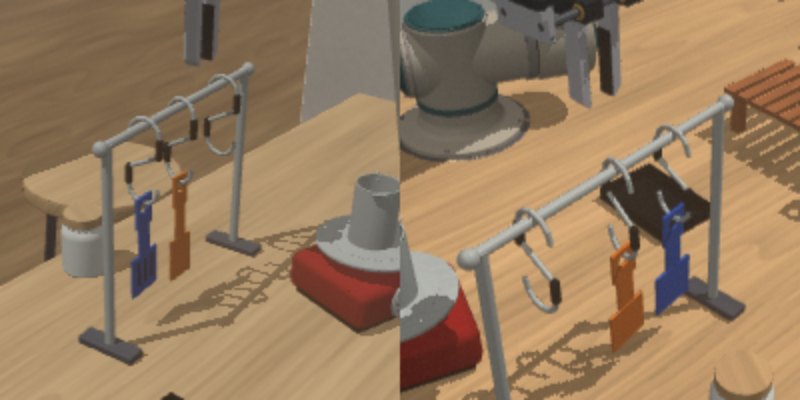

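Both tools hang. Now hook C.

```bash
python3 -m handwheel '[{"offset":[3.5,-36,0],"twist":0,"claw":-0.4},{"offset":[3.5,-36,0],"twist":0,"claw":-0.4},{"offset":[3.7,-36.4,0],"twist":0,"claw":-0.4},{"offset":[0,0,0],"twist":0,"claw":-0.4},{"offset":[0,0,-30],"twist":0,"claw":-0.4},{"offset":[0,0,-35],"twist":0,"claw":-0.4},{"offset":[0,0,-30],"twist":0,"claw":-0.4},{"offset":[0,0,-16],"twist":0,"claw":-0.4},{"offset":[0,0,0],"twist":0,"claw":-0.4},{"offset":[0,0,0],"twist":0,"claw":-0.4}]'
python3 -m handwheel '[{"offset":[0,0,0],"twist":0,"claw":-1},{"offset":[0,0,0],"twist":0,"claw":-1},{"offset":[0,0,0],"twist":0,"claw":-1},{"offset":[0,0,0],"twist":0,"claw":-1},{"offset":[0,0,0],"twist":0,"claw":-1}]'
```

```text
time_s: 36.0
tcp_pos: [0.614, -0.2708, 0.2525]
tcp_rot: [0.671, 0.742, -0.0, -0.001]
wrist_force: [0.7, -0.4, -0.1]
opening: 0.028
time_s: 36.5
tcp_pos: [0.6147, -0.2717, 0.254]
tcp_rot: [0.671, 0.741, 0.0, 0.001]
wrist_force: [0.1, -0.4, 2.7]
opening: 0.0091
```

```bash
python3 -m handwheel '[{"offset":[0,0,11],"twist":0,"claw":-1},{"offset":[0,0,20],"twist":0,"claw":-1},{"offset":[0,0,0],"twist":0,"claw":-1},{"offset":[-25,-2.5,0],"twist":0,"claw":-1},{"offset":[-25,-2.5,0],"twist":0,"claw":-1},{"offset":[-25,-2.5,0],"twist":0,"claw":-1},{"offset":[-25,-2.5,0],"twist":0,"claw":-1},{"offset":[0,0,0],"twist":0,"claw":-1}]'
python3 -m handwheel '[{"offset":[0,36,0],"twist":-7,"claw":-1},{"offset":[0,36,0],"twist":-7,"claw":-1},{"offset":[0,36,0],"twist":-7,"claw":-1},{"offset":[0,36,0],"twist":-7,"claw":-1},{"offset":[0,36,0],"twist":-7,"claw":-1},{"offset":[0,36,0],"twist":-7,"claw":-1},{"offset":[0,36,0],"twist":-7,"claw":-1},{"offset":[0,36,0],"twist":-7,"claw":-1},{"offset":[0,36,0],"twist":-7,"claw":-1},{"offset":[0,36,0],"twist":-7,"claw":-1}]'
python3 -m handwheel '[{"offset":[20,30,0],"twist":-7,"claw":-1},{"offset":[25,30,0],"twist":-7,"claw":-1},{"offset":[25,30,0],"twist":-7,"claw":-1},{"offset":[0,0,0],"twist":0,"claw":-1},{"offset":[0,0,0],"twist":0,"claw":-1}]'
cat >> hw.py <<'E'
P=cloud(c);q=P.reshape(-1,3);q=q[(q[:,2]>.082)&(q[:,2]<.096)]
t=q[(q[:,0]>.55)&(q[:,0]<.63)&(q[:,1]<.309)&(q[:,1]>.24)]
print(cv2.minAreaRect((t[:,:2]*1000).astype(np.float32)))
ys=[]
for y in np.arange(.27,.305,.005):
    r=t[abs(t[:,1]-y)<.0025]; ys.append((y,(r[:,0].min()+r[:,0].max())/2))
print("dx/dy",np.polyfit(*np.array(ys).T,1))
E
python3 hw.py
```

```text
time_s: 37.3
tcp_pos: [0.5113, -0.2814, 0.2843]
tcp_rot: [0.672, 0.741, -0.001, -0.001]
wrist_force: [0.1, -0.1, -0.2]
opening: 0.009
time_s: 38.3
tcp_pos: [0.5147, 0.0805, 0.2838]
tcp_rot: [0.975, 0.22, 0.0, -0.0]
wrist_force: [0.8, -1.2, -1.2]
opening: 0.0088
time_s: 38.8
tcp_pos: [0.5845, 0.1694, 0.2829]
tcp_rot: [0.999, 0.042, -0.001, 0.0]
wrist_force: [-0.9, 0.3, -0.6]
opening: 0.0084
[0.584  0.1686 0.2833]
(119, 79) None None
(289, 97) (np.float64(289.4278606965174), np.float64(97.3731343283582)) [0.5828 0.2831 0.088 ]
((582.646240234375, 288.3613586425781), (35.861305236816406, 42.60007858276367), 4.386956214904785)
dx/dy [-0.08616065  0.60729023]
```

```bash
python3 -m handwheel '[{"offset":[1.5,33,0],"twist":0,"claw":-1},{"offset":[1.5,32,0],"twist":0,"claw":-1},{"offset":[0,0,-30],"twist":0,"claw":-1},{"offset":[0,0,-40],"twist":0,"claw":-1},{"offset":[0,0,-40],"twist":0,"claw":-1},{"offset":[0,0,-40],"twist":0,"claw":-1},{"offset":[0,0,-20],"twist":0,"claw":-1},{"offset":[0,0,-5],"twist":0,"claw":-1},{"offset":[0,0,0],"twist":0,"claw":-1},{"offset":[0,0,0],"twist":0,"claw":-1}]'
python3 -m handwheel '[{"offset":[-1,10,0],"twist":0,"claw":-1},{"offset":[-1.2,15,0],"twist":0,"claw":-1},{"offset":[-1.2,15,0],"twist":0,"claw":-1},{"offset":[-0.8,11,0],"twist":0,"claw":-1},{"offset":[0,0,0],"twist":0,"claw":-1},{"offset":[0,0,0],"twist":0,"claw":-1}]'
python3 -m handwheel '[{"offset":[0,0,6],"twist":0,"claw":-1},{"offset":[0,0,6],"twist":0,"claw":-1},{"offset":[0,0,6],"twist":0,"claw":-1},{"offset":[0,0,6],"twist":0,"claw":-1},{"offset":[0,0,6],"twist":0,"claw":-1},{"offset":[0,0,0],"twist":0,"claw":-1}]'
python3 - <<'E'
from h import *
a=cap("side"); c=cap("wrist"); 
A=cv2.resize(a["frame"][280:420,130:310,::-1],(540,420)); B=c["frame"][150:350,200:360,::-1]; B=cv2.resize(B,(256,320)); C=np.zeros((420,800,3),np.uint8);C[:,:540]=A;C[:320,544:800]=B
cv2.imwrite("pics/a7.png",C)
E
```

```text
time_s: 39.85
tcp_pos: [0.5884, 0.2333, 0.111]
tcp_rot: [0.999, 0.041, 0.002, -0.0]
wrist_force: [-0.6, -1.0, -0.4]
opening: 0.009
time_s: 40.45
tcp_pos: [0.5827, 0.285, 0.1089]
tcp_rot: [0.999, 0.042, -0.0, 0.0]
wrist_force: [0.2, -0.4, -0.5]
opening: 0.0091
time_s: 41.05
tcp_pos: [0.5838, 0.2846, 0.1405]
tcp_rot: [0.999, 0.041, 0.001, -0.0]
wrist_force: [-0.0, 0.1, -0.2]
opening: 0.0091
```

View pics/a7.png

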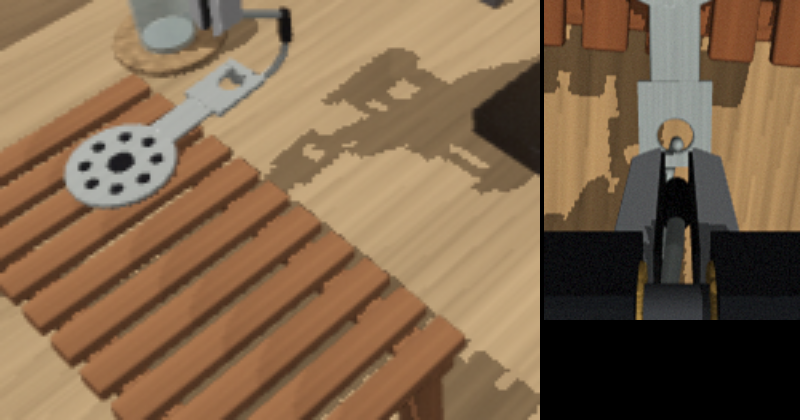

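Tip is through the stencil's hole. I lift and carry it round the robot side of the rail.

```bash
python3 -m handwheel '[{"offset":[0,0,10],"twist":0,"claw":-1},{"offset":[0,0,10],"twist":0,"claw":-1},{"offset":[0,0,10],"twist":0,"claw":-1},{"offset":[0,0,12],"twist":0,"claw":-1},{"offset":[0,0,14],"twist":0,"claw":-1},{"offset":[0,0,16],"twist":0,"claw":-1},{"offset":[0,0,16],"twist":0,"claw":-1},{"offset":[0,0,16],"twist":0,"claw":-1},{"offset":[0,0,16],"twist":0,"claw":-1},{"offset":[0,0,16],"twist":0,"claw":-1}]'
python3 -m handwheel '[{"offset":[0,0,16],"twist":0,"claw":-1},{"offset":[0,0,16],"twist":0,"claw":-1},{"offset":[0,0,16],"twist":0,"claw":-1},{"offset":[0,0,9],"twist":0,"claw":-1},{"offset":[0,0,0],"twist":0,"claw":-1},{"offset":[0,0,0],"twist":0,"claw":-1},{"offset":[0,0,0],"twist":0,"claw":-1},{"offset":[0,0,0],"twist":0,"claw":-1}]'
python3 -m handwheel '[{"offset":[-7.2,-20,0],"twist":3,"claw":-1},{"offset":[-7.2,-20,0],"twist":3,"claw":-1},{"offset":[-7.2,-20,0],"twist":3,"claw":-1},{"offset":[-7.2,-20,0],"twist":3,"claw":-1},{"offset":[-7.2,-20,0],"twist":3,"claw":-1},{"offset":[-7.2,-20,0],"twist":3,"claw":-1},{"offset":[-7.2,-20,0],"twist":3,"claw":-1},{"offset":[-7.2,-20,0],"twist":3,"claw":-1},{"offset":[-7.2,-20,0],"twist":3,"claw":-1},{"offset":[-7.2,-20,0],"twist":3,"claw":-1}]'
for i in 1 2; do python3 -m handwheel '[{"offset":[0,-20.3,0],"twist":3.4,"claw":-1},{"offset":[0,-20.3,0],"twist":3.4,"claw":-1},{"offset":[0,-20.3,0],"twist":3.4,"claw":-1},{"offset":[0,-20.3,0],"twist":3.4,"claw":-1},{"offset":[0,-20.3,0],"twist":3.4,"claw":-1},{"offset":[0,-20.3,0],"twist":3.4,"claw":-1},{"offset":[0,-20.3,0],"twist":3.4,"claw":-1},{"offset":[0,-20.3,0],"twist":3.4,"claw":-1},{"offset":[0,-20.3,0],"twist":3.4,"claw":-1}]'; done
python3 -m handwheel '[{"offset":[12,1.2,0],"twist":0,"claw":-1},{"offset":[15,1.5,-10],"twist":0,"claw":-1},{"offset":[0,0,-15],"twist":0,"claw":-1},{"offset":[0,0,-15],"twist":0,"claw":-1},{"offset":[0,0,0],"twist":0,"claw":-1},{"offset":[0,0,0],"twist":0,"claw":-1},{"offset":[0,0,0],"twist":0,"claw":-1},{"offset":[0,0,0],"twist":0,"claw":-1}]'
python3 hk.py
```

```text
time_s: 42.15
tcp_pos: [0.583, 0.2845, 0.2768]
tcp_rot: [0.999, 0.041, 0.001, -0.0]
wrist_force: [0.1, 0.9, -1.9]
opening: 0.0095
time_s: 42.95
tcp_pos: [0.5827, 0.2843, 0.3311]
tcp_rot: [0.999, 0.041, -0.001, 0.0]
wrist_force: [0.3, -0.9, -1.3]
opening: 0.0089
time_s: 43.95
tcp_pos: [0.5103, 0.0837, 0.3316]
tcp_rot: [0.954, 0.299, -0.0, -0.0]
wrist_force: [-0.7, -0.2, -0.4]
opening: 0.0092
time_s: 44.85
tcp_pos: [0.5106, -0.0991, 0.3316]
tcp_rot: [0.841, 0.54, -0.0, -0.0]
wrist_force: [0.4, 0.4, -0.7]
opening: 0.0089
time_s: 45.75
tcp_pos: [0.5106, -0.2816, 0.3315]
tcp_rot: [0.669, 0.743, -0.0, -0.001]
wrist_force: [0.7, 0.2, -0.8]
opening: 0.0093
time_s: 46.55
tcp_pos: [0.5385, -0.2782, 0.293]
tcp_rot: [0.67, 0.743, 0.0, 0.001]
wrist_force: [0.6, -0.4, -2.1]
opening: 0.0091
scene top loop right 15 x 0.005 0.025 z 0.044 0.063 y -0.0077
scene tipside 32 x -0.024 -0.012 z -0.057 -0.034 y -0.0026
scene right upright 15 x 0.013 0.029 z -0.023 -0.002 y -0.0079
scene bottom 45 x -0.014 0.006 z -0.08 -0.05 y -0.0015
side top loop right 20 x 0.006 0.025 z 0.035 0.059 y -0.0061
side tipside 21 x -0.026 -0.012 z -0.059 -0.035 y 0.0006
side right upright 31 x 0.013 0.026 z -0.038 -0.005 y -0.0058
side bottom 47 x -0.021 0.017 z -0.079 -0.051 y 0.0004
```

```bash
python3 -m handwheel '[{"offset":[0,0,-7],"twist":0,"claw":-1},{"offset":[18,1.6,0],"twist":0,"claw":-1},{"offset":[20,1.7,0],"twist":0,"claw":-1},{"offset":[20,1.7,0],"twist":0,"claw":-1},{"offset":[18,1.5,0],"twist":0,"claw":-1},{"offset":[0,0,0],"twist":0,"claw":-1},{"offset":[0,0,-10],"twist":0,"claw":-1},{"offset":[0,0,-10],"twist":0,"claw":-1},{"offset":[0,0,-8],"twist":0,"claw":-1},{"offset":[0,0,-4],"twist":0,"claw":-1}]'
python3 -m handwheel '[{"offset":[0,0,0],"twist":0,"claw":-1},{"offset":[0,0,0],"twist":0,"claw":-0.7},{"offset":[0,0,0],"twist":0,"claw":-0.5},{"offset":[0,0,0],"twist":0,"claw":-0.4},{"offset":[0,0,0],"twist":0,"claw":-0.4},{"offset":[0,0,15],"twist":0,"claw":-0.4},{"offset":[0,0,25],"twist":0,"claw":-0.4},{"offset":[0,0,35],"twist":0,"claw":-0.4},{"offset":[0,0,35],"twist":0,"claw":-0.4}]'
python3 -m handwheel '[{"offset":[-20,20,15],"twist":0,"claw":-0.4},{"offset":[-30,30,15],"twist":0,"claw":-0.4},{"offset":[-30,30,15],"twist":0,"claw":-0.4},{"offset":[-30,30,0],"twist":0,"claw":-0.4},{"offset":[0,0,0],"twist":0,"claw":-0.4},{"offset":[0,0,0],"twist":0,"claw":-0.4},{"offset":[0,0,0],"twist":0,"claw":-0.4},{"offset":[0,0,0],"twist":0,"claw":-0.4},{"offset":[0,0,0],"twist":0,"claw":-0.4}]'
python3 jug.py; python3 tools.py
python3 - <<'E'
from h import *
a=cap("side"); c=cap("scene"); 
A=a["frame"][100:300,230:430,::-1]; B=c["frame"][120:370,60:310,::-1]
C=np.hstack([cv2.resize(A,(400,400)),cv2.resize(B,(400,400))]);cv2.imwrite("pics/a8.png",C)
E
```

```text
time_s: 47.65
tcp_pos: [0.6134, -0.2724, 0.2535]
tcp_rot: [0.67, 0.742, -0.0, 0.001]
wrist_force: [-2.6, -0.9, 10.5]
opening: 0.0089
time_s: 48.55
tcp_pos: [0.6138, -0.2715, 0.3637]
tcp_rot: [0.67, 0.743, -0.0, -0.001]
wrist_force: [0.7, -0.3, -0.0]
opening: 0.0282
time_s: 49.45
tcp_pos: [0.5048, -0.1626, 0.4071]
tcp_rot: [0.67, 0.742, -0.0, -0.001]
wrist_force: [0.8, -0.4, 0.8]
opening: 0.028
jug ((399.3970642089844, -332.20391845703125), 38.439300537109375) [ 0.39225698 -0.32968692] 0.022201807503738902 ztop 0.18785294294280938 138
pan ((418.3548889160156, -341.47760009765625), 82.01246643066406) 0.09775990094605735
jug ((398.172607421875, -330.5654296875), 34.99901580810547) [ 0.38626017 -0.32656383] 0.020298859914206758 ztop 0.1869959774778384 71
pan ((415.47760009765625, -340.03448486328125), 83.23719024658203) 0.09707066102351891
jug ((399.3970642089844, -332.20391845703125), 38.439300537109375) [ 0.39150918 -0.32922652] 0.02131612144554826 ztop 0.18775607449176307 209
pan ((417.0351257324219, -338.90338134765625), 83.51985931396484) 0.09758111036116568
scene orange 39 med [ 0.632 -0.168  0.109] zrange [0.043 0.201] x [0.47  0.636]
scene blue 159 med [ 0.625 -0.079  0.136] zrange [0.064 0.201] x [0.621 0.629]
side blue 15 med [ 0.622 -0.075  0.198] zrange [0.113 0.201] x [0.618 0.625]
```

View pics/a8.png

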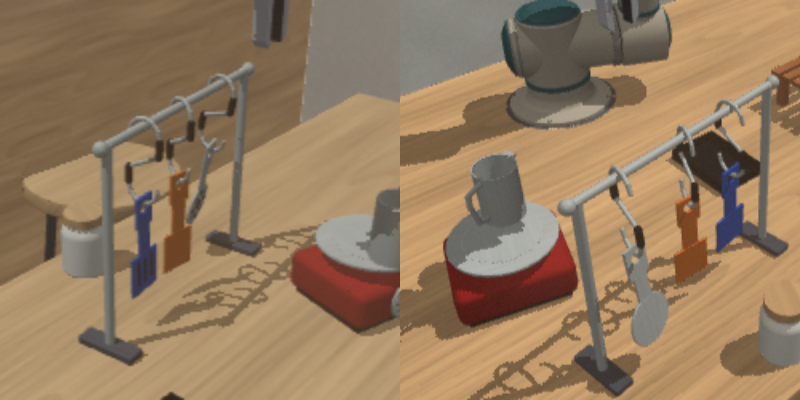

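All three tools hang, but the jug has been knocked about 3–4 cm off on the pan, towards the robot. I measure it again, first moving the arm to look from close by.

```bash
cat > jug2.py <<'E'
from h import *
import sys
P=[]
for n in sys.argv[1:]:
    p=cloud(cap(n)).reshape(-1,3);P.append(p[np.isfinite(p[:,0])])
for q in P+[np.vstack(P)]:
    c=np.array([.385,-.325])
    for it in range(6):
        p=q[(abs(np.hypot(q[:,0]-c[0],q[:,1]-c[1]))<(.06 if it<2 else .036))&(q[:,2]>.181)&(q[:,2]<.193)]
        if it>=2: p=p[np.hypot(*(p[:,:2]-c).T)>.026]
        A=np.c_[2*p[:,:2],np.ones(len(p))];s=np.linalg.lstsq(A,(p[:,:2]**2).sum(1),rcond=None)[0];c=s[:2]
    print("jug",c.round(4),np.sqrt(s[2]+c@c).round(4),len(p),"ztop",np.percentile(p[:,2],95).round(4))
    h=q[(np.hypot(*(q[:,:2]-c).T)>.042)&(np.hypot(*(q[:,:2]-c).T)<.075)&(q[:,2]>.125)&(q[:,2]<.185)]
    if len(h): m=np.median(h,0);print(" handle",len(h),m.round(3),"dir deg",np.degrees(np.arctan2(m[1]-c[1],m[0]-c[0])).round(1))
    p=q[(np.hypot(q[:,0]-.417,q[:,1]+.34)<.09)&(q[:,2]>.09)&(q[:,2]<.103)];print(" pan z",np.median(p[:,2]).round(4),cv2.minEnclosingCircle((p[:,:2]*1000).astype(np.float32)))
E
python3 jug2.py scene side
```

```text
jug [ 0.376 -0.315] 0.031 175 ztop 0.1886
 handle 95 [ 0.401 -0.367  0.166] dir deg -64.3
 pan z 0.0978 ((418.09783935546875, -341.9479064941406), 81.42430114746094)
jug [ 0.3736 -0.3137] 0.0309 106 ztop 0.1874
 handle 5 [ 0.395 -0.365  0.179] dir deg -66.9
 pan z 0.097 ((415.5038757324219, -338.44793701171875), 81.53556823730469)
jug [ 0.3752 -0.3144] 0.0309 280 ztop 0.1883
 handle 101 [ 0.401 -0.367  0.168] dir deg -63.9
 pan z 0.0975 ((417.1156921386719, -338.78631591796875), 83.0504379272461)
```

```bash
python3 -m handwheel '[{"offset":[-14.4,-16.9,0],"twist":-7.87,"claw":1},{"offset":[-14.4,-16.9,0],"twist":-7.87,"claw":1},{"offset":[-14.4,-16.9,0],"twist":-7.87,"claw":1},{"offset":[-14.4,-16.9,0],"twist":-7.87,"claw":1},{"offset":[-14.4,-16.9,0],"twist":-7.87,"claw":1},{"offset":[-14.4,-16.9,0],"twist":-7.87,"claw":1},{"offset":[-14.4,-16.9,0],"twist":-7.87,"claw":1},{"offset":[-14.4,-16.9,0],"twist":-7.87,"claw":1},{"offset":[-14.4,-16.9,0],"twist":-7.87,"claw":1}]'
python3 -m handwheel '[{"offset":[0,0,-40],"twist":0,"claw":1},{"offset":[0,0,-20],"twist":0,"claw":1},{"offset":[0,0,0],"twist":0,"claw":1},{"offset":[0,0,0],"twist":0,"claw":1}]'
python3 jug2.py wrist
```

```text
time_s: 50.75
tcp_pos: [0.3737, -0.3144, 0.4083]
tcp_rot: [0.977, 0.214, 0.0, 0.0]
wrist_force: [0.2, 0.0, 0.0]
opening: 0.0931
time_s: 51.15
tcp_pos: [0.3745, -0.3139, 0.3487]
tcp_rot: [0.976, 0.217, 0.0, 0.0]
wrist_force: [0.5, 0.1, 0.1]
opening: 0.0939
jug [ 0.3745 -0.3104] 0.0312 502 ztop 0.1891
 handle 95 [ 0.395 -0.357  0.18 ] dir deg -65.6
 pan z 0.0985 ((416.5327453613281, -337.0082702636719), 80.0338363647461)
jug [ 0.3745 -0.3104] 0.0312 502 ztop 0.1891
 handle 95 [ 0.395 -0.357  0.18 ] dir deg -65.6
 pan z 0.0985 ((416.5327453613281, -337.0082702636719), 80.0338363647461)
```

```bash
python3 -m handwheel '[{"offset":[0,1,-35],"twist":0,"claw":1},{"offset":[0,1,-45],"twist":0,"claw":1},{"offset":[0,0,-40],"twist":0,"claw":1},{"offset":[0,0,-35],"twist":0,"claw":1},{"offset":[0,0,-20],"twist":0,"claw":1},{"offset":[0,0,-8],"twist":0,"claw":1},{"offset":[0,0,0],"twist":0,"claw":1},{"offset":[0,0,0],"twist":0,"claw":1},{"offset":[0,0,0],"twist":0,"claw":1}]'
python3 -m handwheel '[{"offset":[0,0,0],"twist":0,"claw":0.6},{"offset":[0,0,0],"twist":0,"claw":0.4},{"offset":[0,0,0],"twist":0,"claw":0.3},{"offset":[0,0,0],"twist":0,"claw":0.1},{"offset":[0,0,0],"twist":0,"claw":0.1},{"offset":[0,0,0],"twist":0,"claw":0.1}]' 15
```

```text
time_s: 52.1
tcp_pos: [0.3754, -0.3128, 0.1668]
tcp_rot: [0.976, 0.217, 0.001, 0.002]
wrist_force: [-0.9, 0.5, 1.4]
opening: 0.094
time_s: 52.7
tcp_pos: [0.3743, -0.3119, 0.1651]
tcp_rot: [0.976, 0.217, -0.0, -0.0]
wrist_force: [-0.9, 0.2, -0.5]
opening: 0.0624
```

```bash
python3 -m handwheel '[{"offset":[0,0,0],"twist":0,"claw":-1},{"offset":[0,0,0],"twist":0,"claw":-1},{"offset":[0,0,8],"twist":0,"claw":-1},{"offset":[0,0,15],"twist":0,"claw":-1},{"offset":[0,0,7],"twist":0,"claw":-1},{"offset":[14,-9,0],"twist":0,"claw":-1},{"offset":[16,-10,0],"twist":0,"claw":-1},{"offset":[12,-7.5,0],"twist":0,"claw":-1},{"offset":[0,0,0],"twist":0,"claw":-1},{"offset":[0,0,0],"twist":0,"claw":-1}]' 20
python3 -m handwheel '[{"offset":[0,0,-8],"twist":0,"claw":-1},{"offset":[0,0,-8],"twist":0,"claw":-1},{"offset":[0,0,-4],"twist":0,"claw":-1},{"offset":[0,0,-2],"twist":0,"claw":-1},{"offset":[0,0,-2],"twist":0,"claw":-1},{"offset":[0,0,-2],"twist":0,"claw":-1},{"offset":[0,0,-2],"twist":0,"claw":-1},{"offset":[0,0,-2],"twist":0,"claw":-1},{"offset":[0,0,0],"twist":0,"claw":-1},{"offset":[0,0,0],"twist":0,"claw":-1}]'
```

```text
time_s: 53.7
tcp_pos: [0.4159, -0.3378, 0.1946]
tcp_rot: [0.976, 0.217, -0.001, -0.001]
wrist_force: [-0.0, -0.4, -2.4]
opening: 0.0626
time_s: 54.7
tcp_pos: [0.4164, -0.3383, 0.1652]
tcp_rot: [0.976, 0.217, -0.0, -0.0]
wrist_force: [-0.9, 0.1, 1.0]
opening: 0.0624
```

Back to the same height, with the pan carrying the jug. I release, clear out and check.

```bash
python3 -m handwheel '[{"offset":[0,0,0],"twist":0,"claw":0.5},{"offset":[0,0,0],"twist":0,"claw":0.8},{"offset":[0,0,0],"twist":0,"claw":1},{"offset":[0,0,0],"twist":0,"claw":1},{"offset":[0,0,15],"twist":0,"claw":1},{"offset":[0,0,40],"twist":0,"claw":1},{"offset":[0,0,45],"twist":0,"claw":1},{"offset":[0,0,45],"twist":0,"claw":1},{"offset":[0,0,45],"twist":0,"claw":1},{"offset":[0,0,35],"twist":0,"claw":1}]' 10
python3 -m handwheel '[{"offset":[0,30,20],"twist":0,"claw":1},{"offset":[0,40,0],"twist":0,"claw":1},{"offset":[0,40,0],"twist":0,"claw":1},{"offset":[0,20,0],"twist":0,"claw":1},{"offset":[0,0,0],"twist":0,"claw":1},{"offset":[0,0,0],"twist":0,"claw":1},{"offset":[0,0,0],"twist":0,"claw":1},{"offset":[0,0,0],"twist":0,"claw":1},{"offset":[0,0,0],"twist":0,"claw":1},{"offset":[0,0,0],"twist":0,"claw":1}]'
cat > fin.py <<'E'
from h import *
for cam in("scene","side"):
    q=cloud(cap(cam)).reshape(-1,3);q=q[np.isfinite(q[:,0])]
    xr=(q[:,0]-.6140+.1045*q[:,1])*.9945
    for nm,y in(("A server",-.076),("B spatula",-.160),("C stencil",-.268)):
        for lab,z0,z1 in(("hooktop",.29,.33),("handle",.15,.205),("low",.05,.13)):
            k=(abs(q[:,1]-y)<.04)&(abs(xr)<.06)&(q[:,2]>z0)&(q[:,2]<z1)
            if lab=="hooktop": k&=(abs(xr)>.01)
            if k.sum()>3: print(cam,nm,lab,k.sum(),"xr",xr[k].min().round(3),np.median(xr[k]).round(4),xr[k].max().round(3),"y",np.median(q[k,1]).round(4),"z",q[k,2].min().round(3),q[k,2].max().round(3))
E
sed -i 's/\.385,-\.325/.417,-.338/' jug2.py; python3 jug2.py scene side; python3 fin.py
```

```text
time_s: 55.7
tcp_pos: [0.4166, -0.3385, 0.3933]
tcp_rot: [0.976, 0.217, 0.001, 0.001]
wrist_force: [0.5, -0.6, 0.4]
opening: 0.094
time_s: 56.7
tcp_pos: [0.4165, -0.209, 0.4098]
tcp_rot: [0.976, 0.217, -0.0, -0.0]
wrist_force: [-0.1, -0.2, -0.4]
opening: 0.094
jug [ 0.4181 -0.3413] 0.0309 186 ztop 0.1887
 handle 104 [ 0.443 -0.393  0.166] dir deg -64.5
 pan z 0.0976 ((418.9983825683594, -341.5723876953125), 81.58602905273438)
jug [ 0.415  -0.3399] 0.031 105 ztop 0.1877
 handle 2 [ 0.437 -0.389  0.179] dir deg -65.4
 pan z 0.097 ((417.3298034667969, -338.3911437988281), 81.8875732421875)
jug [ 0.4172 -0.3407] 0.0309 293 ztop 0.1884
 handle 109 [ 0.442 -0.393  0.167] dir deg -64.3
 pan z 0.0974 ((417.44146728515625, -340.4842834472656), 83.04460906982422)
scene A server hooktop 49 xr -0.021 0.0151 0.026 y -0.0798 z 0.29 0.311
scene A server handle 210 xr -0.018 0.0039 0.027 y -0.0805 z 0.15 0.205
scene A server low 337 xr -0.001 0.0019 0.005 y -0.0807 z 0.054 0.13
scene B spatula hooktop 48 xr -0.019 0.0165 0.025 y -0.1697 z 0.291 0.31
scene B spatula handle 235 xr -0.017 0.0019 0.025 
[... 258 characters left out ...]
w 427 xr -0.018 -0.0106 -0.004 y -0.2726 z 0.052 0.129
side A server hooktop 38 xr -0.026 -0.0147 0.025 y -0.0756 z 0.29 0.309
side A server handle 168 xr -0.024 -0.0004 0.024 y -0.0755 z 0.15 0.205
side A server low 267 xr -0.007 -0.0027 0.001 y -0.0735 z 0.054 0.13
side B spatula hooktop 27 xr -0.026 -0.0162 0.02 y -0.1584 z 0.291 0.307
side B spatula handle 147 xr -0.022 -0.001 0.022 y -0.1619 z 0.15 0.203
side B spatula low 272 xr -0.009 -0.0023 0.005 y -0.1606 z 0.05 0.13
side C stencil hooktop 28 xr -0.027 -0.0146 0.019 y -0.2708 z 0.291 0.308
side C stencil handle 108 xr -0.024 -0.0063 0.019 y -0.2695 z 0.151 0.205
side C stencil low 185 xr -0.021 -0.0145 -0.008 y -0.2669 z 0.053 0.13
```

The jug is centred. The stencil hangs slightly tilted or is still swinging, so I wait 2 s and compare.

```bash
for i in 1 2; do python3 -m handwheel '[{"offset":[0,0,0],"twist":0,"claw":1},{"offset":[0,0,0],"twist":0,"claw":1},{"offset":[0,0,0],"twist":0,"claw":1},{"offset":[0,0,0],"twist":0,"claw":1},{"offset":[0,0,0],"twist":0,"claw":1},{"offset":[0,0,0],"twist":0,"claw":1},{"offset":[0,0,0],"twist":0,"claw":1},{"offset":[0,0,0],"twist":0,"claw":1},{"offset":[0,0,0],"twist":0,"claw":1},{"offset":[0,0,0],"twist":0,"claw":1}]'|head -1; python3 fin.py|grep -E "low|C stencil"; done
python3 - <<'E'
from h import *
# profile of stencil: xr and y spread versus z
for cam in("scene","side"):
    q=cloud(cap(cam)).reshape(-1,3);q=q[np.isfinite(q[:,0])];xr=(q[:,0]-.6140+.1045*q[:,1])*.9945
    for z in np.arange(.05,.22,.01):
        k=(abs(q[:,1]+.272)<.045)&(abs(xr)<.05)&(abs(q[:,2]-z)<.005)
        if k.sum()>2: print(cam,z.round(3),k.sum(),"xr",xr[k].min().round(3),np.median(xr[k]).round(3),xr[k].max().round(3),"y",q[k,1].min().round(3),q[k,1].max().round(3))
E
```

```text
time_s: 57.9
scene A server low 336 xr -0.003 0.0019 0.006 y -0.0813 z 0.055 0.13
scene B spatula low 443 xr -0.007 0.0013 0.009 y -0.1648 z 0.05 0.13
scene C stencil hooktop 63 xr -0.022 0.0171 0.027 y -0.2767 z 0.291 0.311
scene C stencil handle 249 xr -0.016 0.0071 0.029 y -0.2801 z 0.15 0.205
scene C stencil low 480 xr 0.001 0.0067 0.012 y -0.2778 z 0.051 0.13
side A server low 268 xr -0.006 -0.0026 0.001 y -0.074 z 0.054 0.129
side B spatula low 274 xr -0.009 -0.0025 0.004 y -0.1602 z 0.05 0.13
side C stencil hooktop 29 xr -0.025 -0.0148 0.024 y -0.2708 z 0.29 0.308
side C stencil handle 106 xr -0.02 0.0038 0.029 y -0.2738 z 0.151 0.205
side C stencil low 160 xr -0.001 0.0044 0.01 y -0.2715 z 0.054 0.129
time_s: 59.0
scene A server low 334 xr -0.003 0.0019 0.005 y -0.08 z 0.055 0.13
scene B spatula low 447 xr -0.008 0.0015 0.009 y -0.1647 z 0.05 0.13
scene C stencil hooktop 59 xr -0.022 0.0164 0.027 y -0.2763 z 0.29 0.309
scene C stencil handle 245 xr -0.015 0.0075 0.029 y -0.2791 z 0.15 0.205
scene C stencil low 477 xr -0.0 0.0074 0.014 y -0.2768 z 0.052 0.129
side A server low
[... 1369 characters left out ...]
xr -0.01 -0.004 0.001 y -0.306 -0.235
side 0.09 29 xr -0.01 -0.004 0.004 y -0.308 -0.237
side 0.1 25 xr -0.01 -0.006 0.002 y -0.298 -0.237
side 0.11 24 xr -0.008 -0.004 -0.0 y -0.294 -0.244
side 0.12 12 xr -0.006 -0.003 -0.0 y -0.28 -0.252
side 0.13 9 xr -0.005 -0.004 -0.001 y -0.278 -0.26
side 0.14 11 xr -0.005 -0.002 -0.0 y -0.285 -0.259
side 0.15 11 xr -0.003 -0.002 -0.0 y -0.283 -0.261
side 0.16 19 xr -0.004 -0.002 0.002 y -0.292 -0.253
side 0.17 19 xr -0.003 -0.001 0.002 y -0.291 -0.254
side 0.18 13 xr -0.004 -0.001 0.005 y -0.288 -0.255
side 0.19 22 xr -0.012 -0.001 0.013 y -0.29 -0.256
side 0.2 33 xr -0.023 0.001 0.022 y -0.292 -0.254
side 0.21 13 xr -0.023 0.019 0.029 y -0.279 -0.267
```

The stencil was still swinging by a few mm. Time is plentiful, so I let it die down, check once more and hand in.

```bash
for i in 1 2 3 4 5 6 7 8; do python3 -m handwheel '[{"offset":[0,0,0],"twist":0,"claw":1},{"offset":[0,0,0],"twist":0,"claw":1},{"offset":[0,0,0],"twist":0,"claw":1},{"offset":[0,0,0],"twist":0,"claw":1},{"offset":[0,0,0],"twist":0,"claw":1},{"offset":[0,0,0],"twist":0,"claw":1},{"offset":[0,0,0],"twist":0,"claw":1},{"offset":[0,0,0],"twist":0,"claw":1},{"offset":[0,0,0],"twist":0,"claw":1},{"offset":[0,0,0],"twist":0,"claw":1}]'|head -1; done; for i in 1 2 3 4; do python3 fin.py|grep "C stencil low"; done; python3 fin.py | grep low; python3 jug2.py scene side | tail -3
```

```text
time_s: 60.2
time_s: 61.2
time_s: 62.2
time_s: 63.2
time_s: 64.2
time_s: 65.2
time_s: 66.2
time_s: 67.2
scene C stencil low 477 xr -0.003 0.0029 0.008 y -0.276 z 0.052 0.13
side C stencil low 168 xr -0.009 -0.0031 0.003 y -0.2672 z 0.052 0.13
scene C stencil low 480 xr -0.003 0.003 0.009 y -0.2758 z 0.051 0.13
side C stencil low 170 xr -0.008 -0.0028 0.004 y -0.2673 z 0.052 0.13
scene C stencil low 478 xr -0.004 0.0029 0.008 y -0.2761 z 0.053 0.13
side C stencil low 170 xr -0.011 -0.0025 0.003 y -0.2697 z 0.052 0.129
scene C stencil low 480 xr -0.003 0.003 0.008 y -0.2761 z 0.052 0.13
side C stencil low 171 xr -0.008 -0.0025 0.003 y -0.2689 z 0.052 0.128
scene A server low 331 xr -0.003 0.0019 0.005 y -0.0807 z 0.054 0.13
scene B spatula low 442 xr -0.008 0.0014 0.009 y -0.1642 z 0.05 0.13
scene C stencil low 476 xr -0.003 0.0029 0.008 y -0.2763 z 0.051 0.13
side A server low 268 xr -0.006 -0.0027 0.001 y -0.0735 z 0.055 0.129
side B spatula low 272 xr -0.01 -0.0024 0.005 y -0.1599 z 0.05 0.13
side C stencil low 168 xr -0.009 -0.0029 0.003 y -0.2673 z 0.051 0.13
jug [ 0.4173 -0.3407] 0.0309 279 ztop 0.1884
 handle 109 [ 0.443 -0.393  0.167] dir deg -64.2
 pan z 0.0974 ((418.1568908691406, -338.057861328125), 83.21688842773438)
```

All still, jug centred. I hand in.

```bash
python3 -c "
from plant import ctrl
print(ctrl.sign_off())"
```

```text
the job is handed in; nothing more can be done
None
```

The job is handed in, at about 68 s of the 210 s allowed; sign-off gave no verdict. The server, spatula and stencil each hang on their own S-hook. The jug stands on the scale pan.

- **Jug:** It was knocked about 5 cm off centre while I hung the last tool. I re-gripped it, moved it back and set it down gently.
- **Jug, last check:** It measured within about 3 mm of the pan's centre, with the pan sunk about 8 mm, well short of its stop.
- **Tools and hooks, last check:** All three hooks sit over the bar and the tools hang plumb, about 8 cm or more apart. The stencil was still swinging a little, so I waited 8 s until repeated readings agreed.
- **Disagreements:** The two fixed cameras differ by about 3 to 6 mm on the same points, partly because they see opposite sides of the things. The wrist camera put the jug up to 4 mm from their reading. All of this is within the tolerances.
- **Not measured:** I never aimed for the cup, tray or jar. I did not measure them again at the end; pictures along the way showed nothing amiss.

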